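# Close a plaster mould for pouring

## Robot

A 6-joint arm with a two-finger parallel gripper is mounted at the origin on the work surface. World frame = base frame: x ahead of the robot, y to its left, z up, the work surface at z = 0. Lengths are in m, angles in rad, forces in N, time in s.
With the tool pointing down it reaches from about 0.35 to 0.975 m from the base axis. Payload 4.9 kg.
Tool frame: the origin (TCP) lies midway between the tips of the shut fingers; the grasp point (between the pads) lies 19 mm behind it; z points along the fingers, x is the direction in which the jaws open and shut, and the axes are right-handed (so a half turn about z gives the same grasp; the last joint's range is limited). The gripper opens to 85 mm and grips with 20 to 120 N. Pads are 22 mm wide; open, the fingers measure 114 mm over their backs; the gripper's body (76 mm by 85 mm) begins 54 mm behind the grasp point. The pads swing forward as they close: fully open they stand 13 mm farther back than shut.
Start: joints at [1.207, 0.053, 1.613, -0, 1.476, -0.119], TCP at [0.151, 0.606, 0.231] pointing down, gripper open.
Joint ranges: [-3.01, 3.01], [-1.01, 2.22], [0.06, 2.58], [-1.02, 4.17], [0.09, 2.62], [-3.14, 3.14]. Speed limits (rad/s): [2.57, 2.57, 3.14, 3.14, 3.14, 3.14].

## Interface

Orientations are given as a rotation vector (axis times angle).
In Python, from station import ctrl gives the robot as it stands.
- The arm moves only by the tool step_arm, never from a script. Its argument "increments" is text: rows parted by semicolons, each of 6 numbers parted by spaces: the shift along the tool's x, y, z as a fraction of full scale, then the turn, a rotation vector about the tool's x, y, z as a fraction of full scale. In form: x y z rx ry rz; .... A call has 1 to 12 rows; each row shifts and turns the commanded pose from where the row before left it, along the tool's axes as they then stand; what a row does not reach is not made up. Full scale, the value 1, is 0.025 m for a shift and 0.1 rad for a turn. A row lasts 1/12 s, in which the tool goes at most 41.7 mm and 7.16 degrees, less where a joint would pass 70% of its speed; a pose out of reach is approached as far as the arm can. A call with a number of a shift or a turn outside -1 to 1 is refused whole. A call with a gripper value outside its range is refused whole. "fingers" is the opening, from -1 (shut) to 1 (fully open), so that 0 is half open, set as the call begins (left out, the last holds). The fingers move at their own pace and stop on an object; "newtons" is the grip in N (left out, the last holds). Time passes only in rows, so rows that do not move let the fingers close. It gives the time, the measured TCP pose, the force and the opening at its end, in the units of the state.
- ctrl.get_obs(): the state, without advancing time (a new reading comes with each control period).
- ctrl.get_image(name): name is "side" or "top" or "wrist"; returns a dict with "pixels" (400x640x3 uint8, red, green, blue), "intrinsics" (3x3 intrinsics, pixels), "eye" and "orientation" of the camera in the world. Camera axes: x right, y down, z forward; pixel columns grow to the right and rows downward; lengths in m; the calibration is good to about 2 mm. A picture is of the moment at which its call begins. There is no depth.
- ctrl.finish_job(): hands the job in, once; it reports no verdict.
The state is a dict: "t": time; "q": joint angles; "dq": joint speeds; "effort": joint torques, N m; "tool_pos": TCP position; "tool_rot": TCP orientation; "contact_force": force on the tool from outside, world axes, zero at the start; "wrist_torque": the same for the moment, N m; "opening": finger opening in m.
Only numpy, scipy, OpenCV 4.12 (cv2) and the standard library are available. Lean on these libraries where they do the work, as an engineer would, in place of code of your own. Each camera call takes 0.05 s, during which the arm holds its last target.

## Task

Get the small baluster mould ready to pour: lay the core in the lower mould half, close it with the upper half the right way round and fully home on its dowels, then set the pouring cup upright in the large socket on top, the riser sleeve upright in the small socket, and the iron weight flat on the middle of the mould between them. Plaster chips, so set each piece gently down and never let one drop; leave the release-agent bottle and the finished cast standing where they are, and let go of everything.

Things in the scene. Friction and masses are not known exactly. Their poses are not given: they have to be found in the camera images.
- lower_half_top (a point): Lower mould half, fixed plaster block 190 x 60 x 36 mm high. Point: centre of its top face; x along its length, at most 0.3 rad from world x. In the face, a centred trough 120 mm long for the core: its end seats (42 to 60 mm off centre) are 15 mm deep, 28 mm wide at the floor, 34 at the mouth. Brass cone dowels on the face: thick (16 mm wide, 12 high) at x +78 mm, thin (11 wide, 10 high) at x -78.
- upper_half_mid (a point): Upper mould half, loose plaster block 190 x 60 x 44 mm high, 0.45 kg, right way up. Point: centre; x along it, within 0.3 rad of world x. On top, sockets 9 mm deep: large (37 mm) at x +60 mm, small (25 mm) at x -60. Below, a trough clears the core; an 18 mm hole at x +78 takes the thick dowel, a 13 mm hole at x -78 the thin one, 1 mm play. Home: centre 22 mm above the lower half's face, large socket by thick dowel.
- core_mid (a point): Core: brown flat-sided plaster bar 112 long (x) x 26 wide x 30 mm high, 0.12 kg, both ends alike, lower edges stepped in 2.5 mm; within 0.5 rad of world x. Point: centre. Seated, its centre is level with the lower half's top face and only its upper 15 mm stands clear: grip it across the width near mid-length by that upper half, fingertips no lower than its centre, or they strike the mould.
- pour_cup_mid (a point): Pouring cup: open round cup of reddish fired clay, 46 mm across, 48 mm high, upright, 0.12 kg; its foot (lowest 9 mm) tapers from 34 to 30 mm. Point: centre, 24 mm above its underside; z up. Standing on the floor of the large socket its centre is 37 mm above the centre of the upper half.
- riser_mid (a point): Riser sleeve: narrower open tube of reddish fired clay, 28 mm across, 48 mm high, upright, 0.09 kg; its foot (lowest 9 mm) tapers from 23 to 20 mm. Point: centre, 24 mm above its underside; z up. Standing on the floor of the small socket its centre is 37 mm above the centre of the upper half.
- weight_bar (a point): Iron weight, 0.5 kg: dark block 44 (x) x 54 x 26 mm high with a bar handle on two end posts above it; bar 44 long (x), 12 wide, 12 high, 24 mm free under it. Point: centre of the bar, 56 mm above the underside. Within 0.5 rad of world x. Goes between cup and riser with the bar along the mould; the point is then 78 mm above the centre of the upper half.
- release_bottle_mid (a point): Release-agent bottle: white plastic with a red cap, 52 mm across, 105 mm high, standing among the parts; not to be moved. Point: its centre, half-way up.
- finished_cast_mid (a point): Finished cast: white plaster baluster, up to 49 mm across, 92 mm high, standing beyond the mould parts; not to be moved. Point: its centre, half-way up.
Mind the look-alikes: they are no part of the job. There is more than one size of the part that bears core_mid; the job needs the middle-sized.

How it is judged:
By the outcome, as a careful person would: the job done as asked, in the order asked, and still so for the second after the job is handed in, with the robot touching nothing.
It also fails if it takes over 106 s, if anything falls off the work surface, if the arm or the gripper's body presses on something with over 40 N, if the wrist force passes 120 N, or if a joint passes its speed limit or range.

## Working session

There is one attempt and no reset: what is moved stays moved. The work goes in short steps, Python scripts to look and compute and a tool call to move; the robot and the scene stay as the last step left them, time stands still between calls to the robot, and variables do not carry over. Pictures are saved under pics/ and viewed, and the job is handed in when it is done.

Besides the shell and the picture viewer there is one more tool, called after "Emit:" as name(argument=value, ...) on one line, values as JSON. step_arm: Moves the arm, as the interface text tells. Shift numbers are shares of 0.025 m and turn numbers shares of 0.1 rad, none past 1 either way. Its arguments: {"type":"object","properties":{"increments":{"type":"string"},"fingers":{"type":"number"},"newtons":{"type":"number"}},"required":["increments"]}

```bash
ls; mkdir -p pics
python3 - <<'E'
from station import ctrl
import cv2,numpy as np
o=ctrl.get_obs(); print({k:np.round(v,3).tolist() for k,v in o.items()})
for n in ("side","top","wrist"):
    d=ctrl.get_image(n); cv2.imwrite(f"pics/{n}0.png",d["pixels"][:,:,::-1]); print(n,np.round(d["intrinsics"],1).tolist(),np.round(d["eye"],4),np.round(d["orientation"],4).tolist())
E
```

```text
pics
{'t': 0.0, 'q': [1.207, 0.053, 1.614, 0.0, 1.476, -0.119], 'dq': [-0.0, 0.0, 0.001, -0.001, 0.0, 0.002], 'effort': [-0.002, -39.366, -37.018, -0.0, 0.007, 0.0], 'tool_pos': [0.151, 0.606, 0.23], 'tool_rot': [2.475, 1.933, -0.003], 'contact_force': [0.468, -0.026, -0.113], 'wrist_torque': [-0.001, 0.008, -0.02], 'opening': 0.085}
side [[427.9, 0.0, 326.4], [0.0, 427.9, 203.8], [0.0, 0.0, 1.0]] [ 0.0336 -0.5428  0.6744] [-2.108, 0.8717, -0.3927]
top [[439.3, 0.0, 316.7], [0.0, 439.3, 199.5], [0.0, 0.0, 1.0]] [0.3923 0.0168 1.0561] [-2.1406, 2.1761, -0.164]
wrist [[323.3, 0.0, 319.2], [0.0, 323.3, 197.5], [0.0, 0.0, 1.0]] [0.0741 0.6253 0.3725] [2.2677, 1.7715, 0.2794]
```

View pics/top0.png

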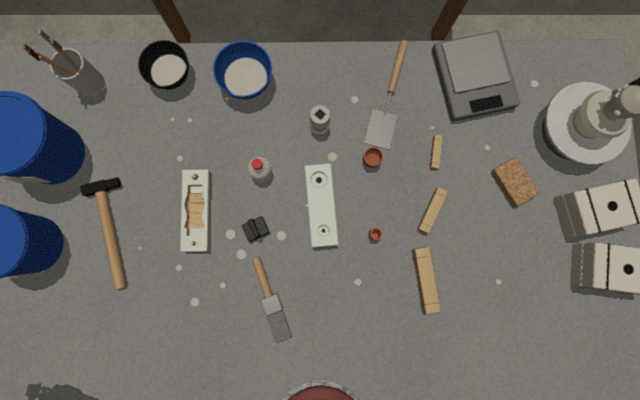

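View pics/side0.png

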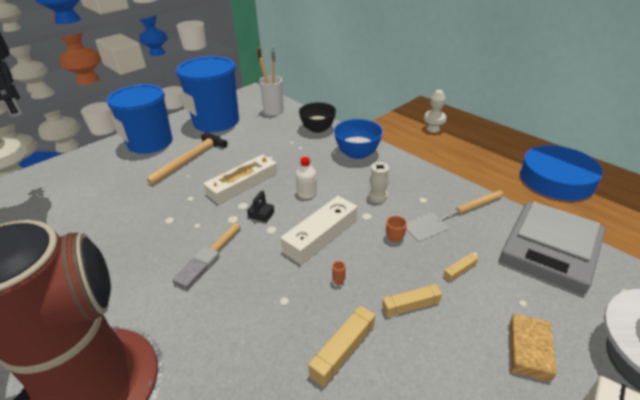

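View pics/wrist0.png

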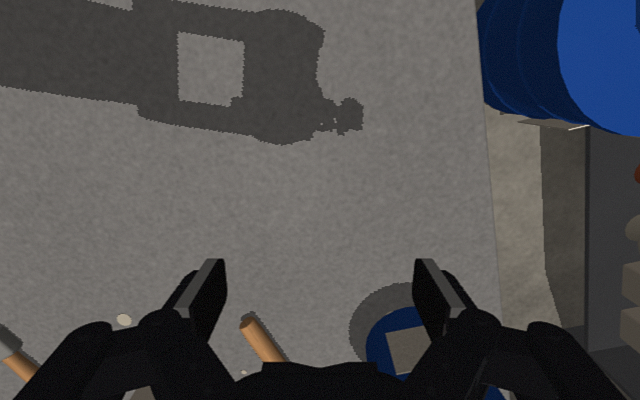

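The top view shows the lower mould near (195,210), upper half (321,206), three bars (436,152), (432,210), (427,280), cup (373,158), riser (375,234), weight (256,229), bottle (259,168) and cast (320,118). I'll enlarge these.

Run:
```python
import cv2
a=cv2.imread("pics/top0.png")
for i,(x,y,w,h) in enumerate([(165,150,120,90),(290,140,100,120),(390,120,80,200)]):
    s=min(800//w,600//h); c=cv2.resize(a[y:y+h,x:x+w],None,fx=s,fy=s,interpolation=cv2.INTER_CUBIC)
    for k in range(0,w,10): cv2.putText(c,str(x+k),(k*s,10),0,.35,(0,0,255)); cv2.line(c,(k*s,12),(k*s,18),(0,0,255))
    for k in range(0,h,10): cv2.putText(c,str(y+k),(0,k*s+4),0,.35,(0,0,255))
    cv2.imwrite(f"pics/tc{i}.png",c)
```

```text
(no output)
```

View pics/tc0.png

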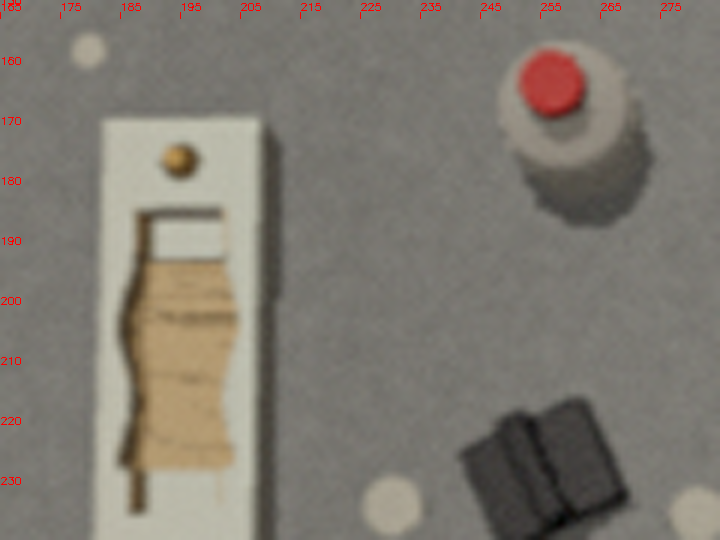

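View pics/tc1.png

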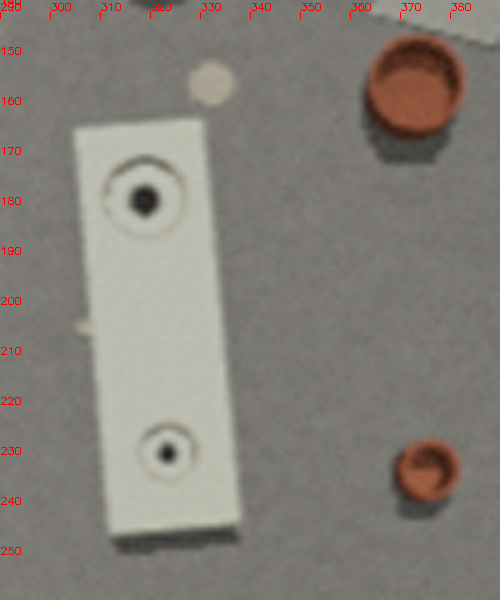

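View pics/tc2.png

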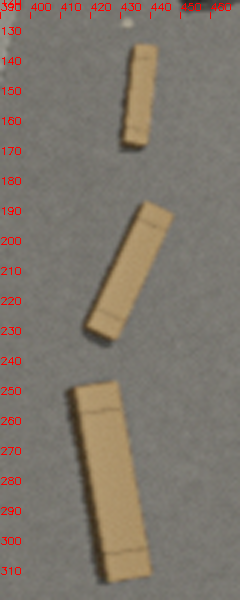

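```bash
cat > h.py <<'E'
import numpy as np,cv2
from scipy.spatial.transform import Rotation as R
def ray(d,u,v):
    K=np.array(d["intrinsics"]); r=R.from_rotvec(d["orientation"]).as_matrix()@np.linalg.inv(K)@[u,v,1]; return np.array(d["eye"]),r
def at(d,u,v,z):
    e,r=ray(d,u,v); return e+r*(z-e[2])/r[2]
def proj(d,p):
    c=R.from_rotvec(d["orientation"]).as_matrix().T@(np.array(p)-d["eye"]); q=np.array(d["intrinsics"])@c; return q[:2]/q[2]
def yaw(p,q): return np.arctan2(p[1]-q[1],p[0]-q[0])
E
python3 - <<'E'
from station import ctrl
from h import *
d=ctrl.get_image("top"); a=d["pixels"][:,:,::-1].copy()
P=lambda u,v,z: np.round(at(d,u,v,z),4)
def show(n,pts,z):
    p=np.array([at(d,*q,z) for q in pts]); print(n,np.round(p.mean(0),4)); return p
p=show("upper",[(304.5,165.5),(331,164),(338,244),(311,247)],.044); print(yaw(p[0],p[3]),yaw(p[1],p[2]),np.linalg.norm(p[0]-p[3]),np.linalg.norm(p[0]-p[1]))
print(yaw(P(319,180,.035),P(323.3,230.5,.035)))
p=show("core",[(439,187.5),(448,191),(430,233.5),(418.5,228)],.03);print(yaw(p[0],p[3]),yaw(p[1],p[2]),np.linalg.norm(p[0]-p[3]),np.linalg.norm(p[0]-p[1]))
print("cup",P(373,156.5,.048),"riser",P(375.6,233.5,.048),"bottle cap",P(257,163,.105),"castbase", P(320,118,.09))
c=a[160:260,160:290]; c=cv2.resize(c,None,fx=6,fy=6,interpolation=cv2.INTER_CUBIC); cv2.imwrite("pics/lw.png",c)
c=a[100:145,290:350]; c=cv2.resize(c,None,fx=6,fy=6,interpolation=cv2.INTER_CUBIC); cv2.imwrite("pics/cast.png",c)
E
```

```text
upper [ 0.5183 -0.0105  0.044 ]
0.06430031118533631 0.06375455209761514 0.1910640468551179 0.062424903345472724
0.06528846715061459
core [ 0.5034 -0.2769  0.03  ]
-0.5117907110686077 -0.4491284454102904 0.10943659665144811 0.022738224424088453
cup [ 0.6299 -0.1346  0.048 ] riser [ 0.449  -0.1343  0.048 ] bottle cap [0.6054 0.1308 0.105 ] castbase [ 0.7114 -0.0105  0.09  ]
```

View pics/lw.png

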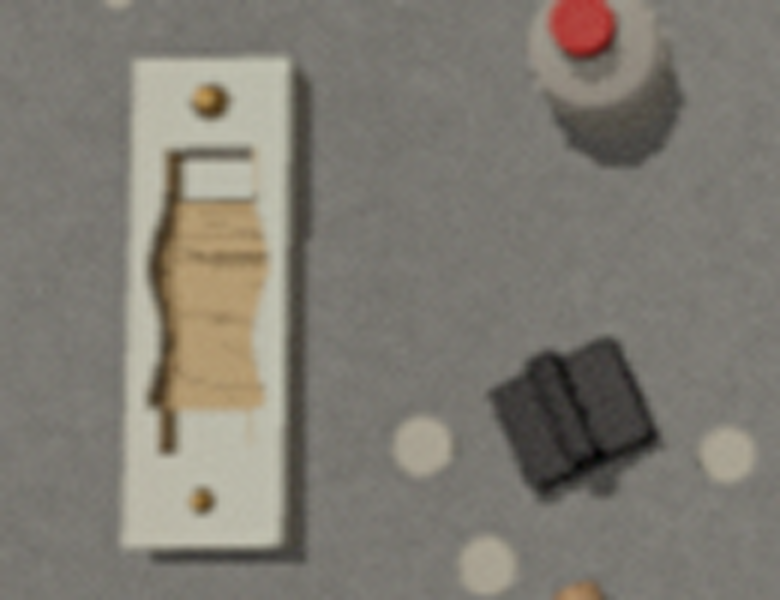

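Run:
```python
from station import ctrl
from h import *
d=ctrl.get_image("top")
def show(n,pts,z):
    p=np.array([at(d,160+u/6-.4,160+v/6-.4,z) for u,v in pts]); print(n,np.round(p.mean(0),4)); return p
p=show("lower",[(133,57),(292,57),(284,547),(122,547)],.036); print(yaw(p[0],p[3]),yaw(p[1],p[2]),np.linalg.norm(p[0]-p[3]),np.linalg.norm(p[0]-p[1]))
p=show("dow",[(209,101),(202,501)],.036);print(yaw(p[0],p[1]),np.linalg.norm(p[0]-p[1]))
p=show("weight block",[(490,393),(612,338),(660,440),(545,500)],.026);print(yaw(p[0],p[3]),yaw(p[1],p[2]),np.linalg.norm(p[0]-p[3]),np.linalg.norm(p[0]-p[1]))
o=ctrl.get_obs();M=R.from_rotvec(o["tool_rot"]).as_matrix();print(M.round(3), o["t"],o["tool_pos"])
w=ctrl.get_image("wrist");print(M.T@(w["eye"]-o["tool_pos"]), (M.T@R.from_rotvec(w["orientation"]).as_matrix()).round(3))
```

```text
lower [0.5127 0.2847 0.036 ]
0.0020497245693431917 -9.163138095227399e-05 0.19112249073447418 0.06219069184434286
dow [0.5127 0.2856 0.036 ]
0.002963673883908615 0.15609707886419485
weight block [0.465  0.1431 0.026 ]
0.47428942672029556 0.43421814784692225 0.04717036511026367 0.05189431634320207
[[ 0.242  0.97  -0.   ]
 [ 0.97  -0.242 -0.001]
 [-0.001 -0.    -1.   ]] 0.25 [0.15136249 0.6060733  0.23073164]
[-5.69515119e-05 -7.96367509e-02 -1.42231137e-01] [[ 1.     0.    -0.001]
 [ 0.     0.95   0.311]
 [ 0.001 -0.311  0.95 ]]
```

```bash
cat >> h.py <<'E'
def plan(p,yw=None,n=None,cur=None):
    from station import ctrl
    o=ctrl.get_obs(); M=R.from_rotvec(o["tool_rot"]).as_matrix(); c=np.array(o["tool_pos"]) if cur is None else np.array(cur[0])
    y0=np.arctan2(M[1,0],M[0,0]) if cur is None else cur[1]
    yw=y0 if yw is None else yw
    d=np.array(p)-c; dy=(yw-y0+np.pi/2)%np.pi-np.pi/2
    m=max(int(np.ceil(np.abs(d).max()/.025-.02)), int(np.ceil(np.linalg.norm(d)/.035)), int(np.ceil(abs(dy)/.1-.02)),1); n=n or m
    print("tilt",np.round(M[2],4),"yaw",round(y0,4),"pos",c.round(4),"d",d.round(4),"dyaw",round(dy,4),"n",n)
    out=[]
    for k in range(n):
        a=y0+dy*k/n; X=np.array([np.cos(a),np.sin(a),0]);Y=np.array([np.sin(a),-np.cos(a),0])
        s=d/n/.025; out.append(f"{s@X:.3f} {s@Y:.3f} {-s[2]:.3f} 0 0 {-dy/n/.1:.3f}")
    for i in range(0,n,12): print("; ".join(out[i:i+12]))
E
python3 -c "
from h import *
plan((.58,.137,.28),1.571)"
```

```text
tilt [-7.e-04 -1.e-04 -1.e+00] yaw 1.326 pos [0.1514 0.6062 0.2309] d [ 0.4286 -0.4692  0.0491] dyaw 0.245 n 19
-0.740 1.115 -0.103 0 0 -0.129; -0.754 1.105 -0.103 0 0 -0.129; -0.768 1.095 -0.103 0 0 -0.129; -0.782 1.085 -0.103 0 0 -0.129; -0.796 1.075 -0.103 0 0 -0.129; -0.810 1.065 -0.103 0 0 -0.129; -0.824 1.054 -0.103 0 0 -0.129; -0.837 1.044 -0.103 0 0 -0.129; -0.850 1.033 -0.103 0 0 -0.129; -0.864 1.022 -0.103 0 0 -0.129; -0.877 1.010 -0.103 0 0 -0.129; -0.890 0.999 -0.103 0 0 -0.129
-0.903 0.988 -0.103 0 0 -0.129; -0.915 0.976 -0.103 0 0 -0.129; -0.928 0.964 -0.103 0 0 -0.129; -0.940 0.952 -0.103 0 0 -0.129; -0.952 0.940 -0.103 0 0 -0.129; -0.964 0.927 -0.103 0 0 -0.129; -0.976 0.915 -0.103 0 0 -0.129
```

Emit:
step_arm(increments="0 0 -0.5 0 0 -0.6; 0 0 -0.5 0 0 -0.6; 0 0 -0.5 0 0 -0.6; 0 0 -0.5 0 0 -0.65; -0.95 0.85 0 0 0 0; -0.95 0.85 0 0 0 0; -0.95 0.85 0 0 0 0; -0.95 0.85 0 0 0 0; -0.95 0.85 0 0 0 0; -0.95 0.85 0 0 0 0; -0.95 0.85 0 0 0 0; -0.95 0.85 0 0 0 0")

```text
t: 1.3
tool_pos: [0.3222, 0.4151, 0.2814]
tool_rot: [2.221, 2.222, 0.001]
contact_force: [0.8, -0.3, 0.4]
opening: 0.0855
```

Emit:
step_arm(increments="-0.95 0.85 0 0 0 0; -0.95 0.85 0 0 0 0; -0.95 0.85 0 0 0 0; -0.95 0.85 0 0 0 0; -0.95 0.85 0 0 0 0; -0.95 0.85 0 0 0 0; -0.95 0.85 0 0 0 0; -0.95 0.85 0 0 0 0; -0.95 0.85 0 0 0 0; -0.95 0.85 0 0 0 0; -0.95 0.85 0 0 0 0; -0.8 0.8 0 0 0 0")

```text
t: 2.3
tool_pos: [0.5763, 0.1334, 0.2813]
tool_rot: [2.222, 2.221, -0.0]
contact_force: [-0.1, 0.3, 0.0]
opening: 0.0852
```

```bash
cat >> h.py <<'E'
def snap(name,fn):
    from station import ctrl
    import pickle
    d=ctrl.get_image(name); cv2.imwrite(f"pics/{fn}.png",d["pixels"][:,:,::-1]); pickle.dump(d,open(f"pics/{fn}.pkl","wb"))
    o=ctrl.get_obs(); M=R.from_rotvec(o["tool_rot"]).as_matrix(); print(round(o["t"],2),np.round(o["tool_pos"],4),"yaw",np.arctan2(M[1,0],M[0,0]).round(4),"F",np.round(o["contact_force"],1),"op",round(o["opening"],4)); return d
def load(fn):
    import pickle; return pickle.load(open(f"pics/{fn}.pkl","rb"))
def crop(fn,x,y,w,h,out):
    a=cv2.imread(f"pics/{fn}.png"); s=min(800//w,600//h); c=cv2.resize(a[y:y+h,x:x+w],None,fx=s,fy=s,interpolation=cv2.INTER_CUBIC)
    for k in range(0,w,10): cv2.putText(c,str(x+k),(k*s,10),0,.35,(0,0,255)); cv2.line(c,(k*s,12),(k*s,18),(0,0,255))
    for k in range(0,h,10): cv2.putText(c,str(y+k),(0,k*s+4),0,.35,(0,0,255))
    cv2.imwrite(f"pics/{out}.png",c)
E
python3 -c "
from h import *
snap('wrist','w1')"
```

```text
2.35 [0.5789 0.1301 0.2809] yaw 1.5666 F [ 0.  -1.8  0.1] op 0.0855
```

View pics/w1.png

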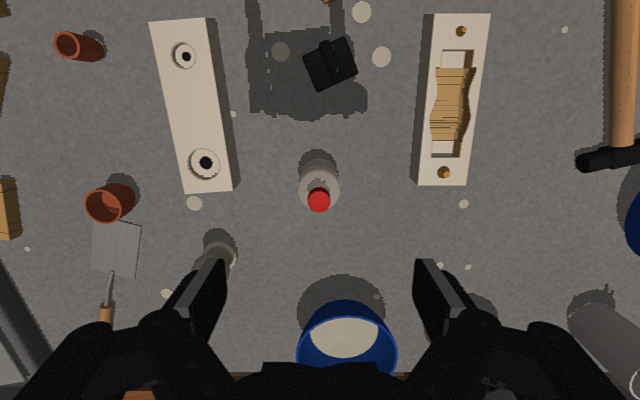

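```bash
python3 -c "
from h import *
crop('w1',410,5,90,190,'w1a');crop('w1',145,10,100,190,'w1b');crop('w1',295,30,70,70,'w1c')
a=[cv2.imread(f'pics/w1{k}.png') for k in 'ab'];H=max(x.shape[0] for x in a)
cv2.imwrite('pics/w1ab.png',np.hstack([cv2.copyMakeBorder(x,0,H-x.shape[0],0,0,0) for x in a]));print(cv2.imread('pics/w1ab.png').shape)"
```

```text
(570, 570, 3)
```

View pics/w1ab.png

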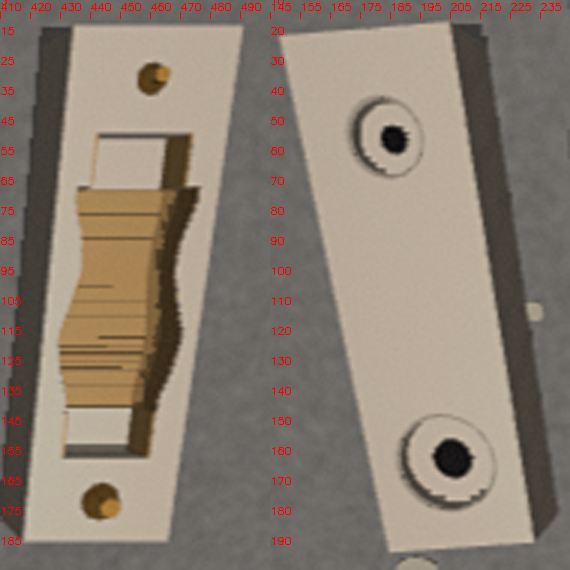

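View pics/w1c.png

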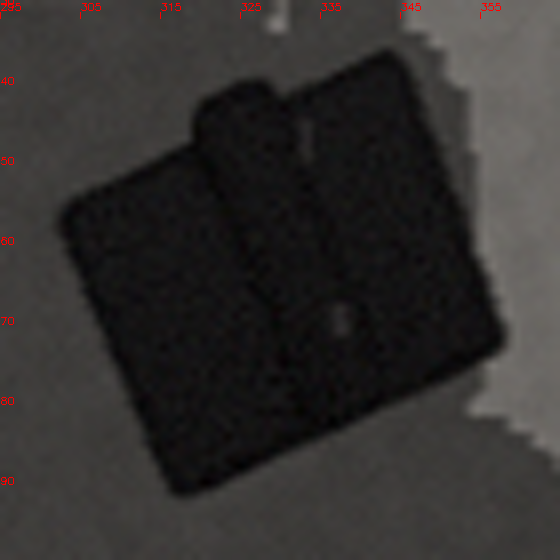

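Run:
```python
from h import *
d=load("w1")
def show(n,pts,z,s,x0,y0):
    p=np.array([at(d,x0+(u+.5)/s-.5,y0+(v+.5)/s-.5,z) for u,v in pts]); print(n,np.round(p.mean(0),4))
    if len(pts)==4: print(yaw(p[0],p[3]),yaw(p[1],p[2]),np.linalg.norm(p[0]-p[3]),np.linalg.norm(p[1]-p[2]),np.linalg.norm(p[0]-p[1]),np.linalg.norm(p[2]-p[3]))
    return p
show("lower",[(73,26),(243,26),(167,541),(23,541)],.036,3,410,5)
p=show("dow",[(151,80),(98,502)],.036,3,410,5);print(p,yaw(p[1],p[0]),np.linalg.norm(p[0]-p[1]))
show("upper",[(10,36),(180,22),(263,541),(118,551)],.044,3,145,10)
p=show("sock floors",[(393-270,139),(452-270,459)],.035,3,145,10);print(yaw(p[1],p[0]),np.linalg.norm(p[0]-p[1]))
show("weight",[(60,218),(392,52),(505,345),(182,495)],.026,8,295,30)
print("cupbase etc", at(d,110,203,.04))
```

```text
lower [0.5124 0.2851 0.036 ]
-3.1412925318115845 3.1395070137830823 0.1895436224012087 0.18952068883764334 0.06019168155924528 0.05973950686771408
dow [0.5127 0.2847 0.036 ]
[[0.43488081 0.28504824 0.036     ]
 [0.5905853  0.28432574 0.036     ]] -0.004640217544787261 0.15570616911235324
upper [ 0.5189 -0.0099  0.044 ]
-3.072390725260072 -3.0728771543160343 0.18910772936573336 0.1891493410268375 0.06008191053048083 0.05998981689396606
sock floors [ 0.519  -0.0104  0.035 ]
0.0709864748436348 0.1202373651561266
weight [0.4673 0.1455 0.026 ]
-2.709767697305034 -2.7195940681679267 0.041034331417392836 0.04171172382315392 0.05111484193904724 0.05071217358338676
cupbase etc [ 0.62931035 -0.12973147  0.04      ]
```

Emit:
step_arm(increments="-1 0 0 0 0 0; -1 0 0 0 0 0; -1 0 0 0 0 0; -1 0 0 0 0 0; -1 0 0 0 0 0; -1 0 0 0 0 0; -1 0 0 0 0 0; -1 0 0 0 0 0; -1 0 0 0 0 0; -1 0 0 0 0 0; -1 0 0 0 0 0; -1 0 0 0 0 0")

```text
t: 3.35
tool_pos: [0.5752, -0.1658, 0.2813]
tool_rot: [-2.221, -2.222, -0.0]
contact_force: [-0.5, 0.3, 0.5]
opening: 0.0854
```

Emit:
step_arm(increments="-0.8 0 0 0 0 0; -0.4 0 0 0 0 0; 0 0 0 0 0 0")

```text
t: 3.6
tool_pos: [0.5751, -0.1963, 0.281]
tool_rot: [-2.224, -2.219, 0.001]
contact_force: [-0.1, 0.6, 2.1]
opening: 0.0852
```

```bash
python3 -c "
from h import *
snap('wrist','w2')"
```

```text
3.65 [ 0.5753 -0.195   0.2811] yaw 1.5698 F [ 1.   0.8 -0.2] op 0.0852
```

View pics/w2.png

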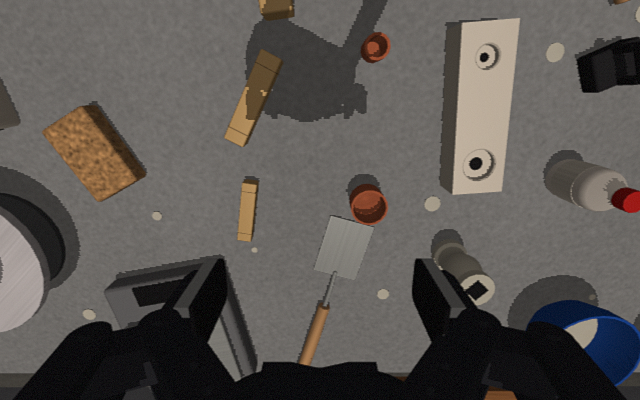

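```bash
python3 -c "
from h import *
crop('w2',218,40,75,115,'w2a');crop('w2',345,25,55,45,'w2b');crop('w2',335,165,65,65,'w2c')
a=[cv2.imread(f'pics/w2{k}.png') for k in 'abc'];print([x.shape for x in a])
H=600
b=np.vstack([cv2.resize(a[1],(220,180)),cv2.resize(a[2],(260,260))[:,:220]])
cv2.imwrite('pics/w2s.png',np.hstack([cv2.copyMakeBorder(x,0,H-x.shape[0],0,0,0) for x in (a[0],)]))
cv2.imwrite('pics/w2t.png',np.hstack([cv2.resize(x,(400,int(400*x.shape[0]/x.shape[1]))) if 0 else cv2.copyMakeBorder(cv2.resize(x,(400,400*x.shape[0]//x.shape[1])),0,400-400*x.shape[0]//x.shape[1],0,0,0) for x in a[1:]]))
"
```

```text
[(575, 375, 3), (585, 715, 3), (585, 585, 3)]
```

View pics/w2s.png

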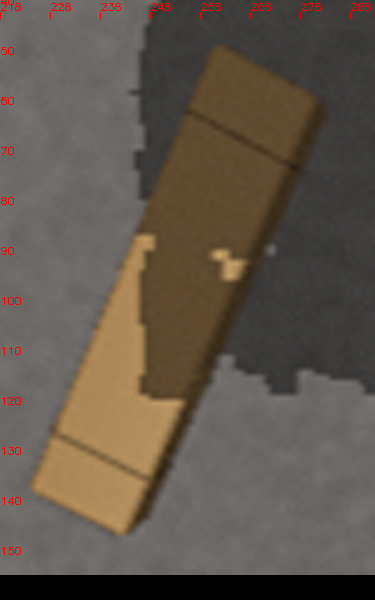

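View pics/w2t.png

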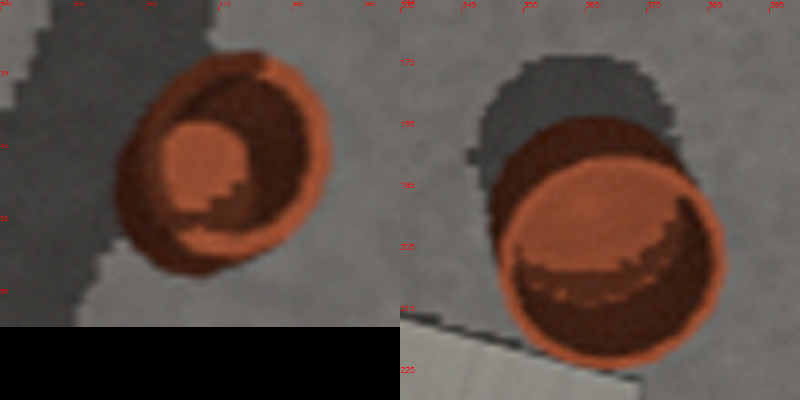

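Run:
```python
from h import *
d=load("w2")
p=np.array([at(d,218+(u+.5)/5-.5,40+(v+.5)/5-.5,.03) for u,v in [(213,45),(318,97),(126,533),(30,488)]]);print(p.mean(0).round(4),yaw(p[3],p[0]),yaw(p[2],p[1]),[np.linalg.norm(p[i]-p[i-1]).round(4) for i in range(4)])
print("riser",at(d,378,45.5,.048).round(4),"cup",at(d,369,207,.048).round(4))
c=p.mean(0)
plan((c[0],c[1],.15),yaw(p[3],p[0])+1.571+np.pi)
```

```text
[ 0.5039 -0.2757  0.03  ] -0.4727166797266677 -0.4768622613466412 [np.float64(0.1096), np.float64(0.0253), np.float64(0.1101), np.float64(0.0249)]
riser [ 0.4491 -0.1341  0.048 ] cup [ 0.6306 -0.1354  0.048 ]
tilt [ 7.e-04 -4.e-04 -1.e+00] yaw 1.5698 pos [ 0.5753 -0.195   0.2811] d [-0.0714 -0.0806 -0.1311] dyaw -0.4715 n 6
-0.538 -0.475 0.874 0 0 0.786; -0.574 -0.431 0.874 0 0 0.786; -0.606 -0.385 0.874 0 0 0.786; -0.634 -0.336 0.874 0 0 0.786; -0.659 -0.286 0.874 0 0 0.786; -0.679 -0.233 0.874 0 0 0.786
```

Emit:
step_arm(increments="-0.8 -0.7 0.4 0 0 0; -0.8 -0.7 0.4 0 0 0; -0.8 -0.7 0.4 0 0 0; -0.82 -0.75 0.4 0 0 0; 0 0 0.9 0 0 0.94; 0 0 0.9 0 0 0.94; 0 0 0.9 0 0 0.94; 0 0 0.9 0 0 0.94; 0 0 0.9 0 0 0.95; 0 0 0.9 0 0 0; 0 0 0.9 0 0 0; 0 0 0.8 0 0 0", fingers=0.2)

```text
t: 4.65
tool_pos: [0.5043, -0.2735, 0.0625]
tool_rot: [-2.676, -1.644, -0.0]
contact_force: [0.5, 0.8, -0.2]
opening: 0.0512
```

Emit:
step_arm(increments="0 0 0 0 0 0; 0 0 0 0 0 0; 0 0 0 0 0 0")

```text
t: 4.9
tool_pos: [0.5052, -0.2751, 0.0653]
tool_rot: [2.676, 1.642, 0.001]
contact_force: [0.2, -1.0, 1.4]
opening: 0.0508
```

```bash
python3 -c "
from h import *
snap('wrist','w3'); plan((.5039,-.2757,.017),1.096)"
```

```text
4.95 [ 0.5055 -0.2756  0.0659] yaw 1.1008 F [0.1 0.2 0.9] op 0.0512
tilt [-4.0e-04  3.2e-03 -1.0e+00] yaw 1.1008 pos [ 0.5055 -0.2756  0.0659] d [-0.0016 -0.0001 -0.0489] dyaw -0.0048 n 2
-0.017 -0.027 0.978 0 0 0.024; -0.017 -0.027 0.978 0 0 0.024
```

View pics/w3.png

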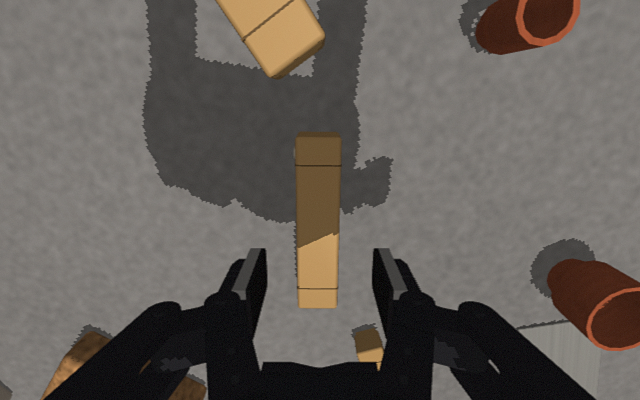

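Emit:
step_arm(increments="-0.02 -0.03 0.7 0 0 0.03; -0.02 -0.03 0.7 0 0 0; 0 0 0.5 0 0 0; 0 0 0 0 0 0; 0 0 0 0 0 0")

```text
t: 5.37
tool_pos: [0.5024, -0.2755, 0.0165]
tool_rot: [-2.68, -1.638, 0.0]
contact_force: [0.2, 0.6, 1.0]
opening: 0.051
```

Emit:
step_arm(increments="0 0 0 0 0 0; 0 0 0 0 0 0; 0 0 0 0 0 0; 0 0 0 0 0 0; 0 0 0 0 0 0; 0 0 0 0 0 0", fingers=-1, newtons=35)

```text
t: 5.87
tool_pos: [0.5035, -0.2763, 0.018]
tool_rot: [2.679, 1.637, 0.002]
contact_force: [-0.2, 1.5, 6.6]
opening: 0.0254
```

```bash
python3 -c "
from h import *
snap('wrist','w4')
snap('side','s4')
crop('s4',330,230,150,110,'s4c')"
```

```text
5.92 [ 0.5035 -0.2763  0.018 ] yaw 1.097 F [0.  0.6 6.4] op 0.025
5.97 [ 0.5035 -0.2763  0.018 ] yaw 1.097 F [ 0.4 -0.2  5.8] op 0.0251
```

View pics/w4.png

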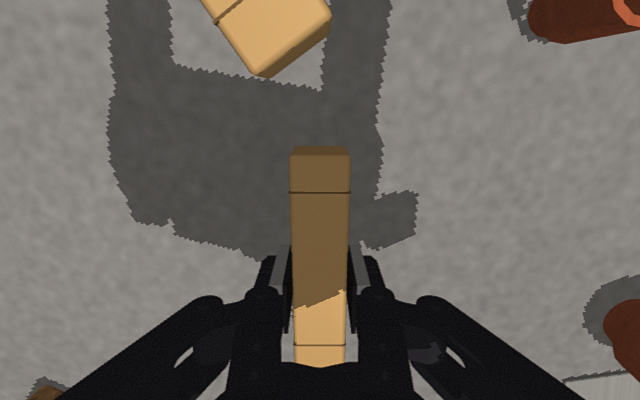

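View pics/s4c.png

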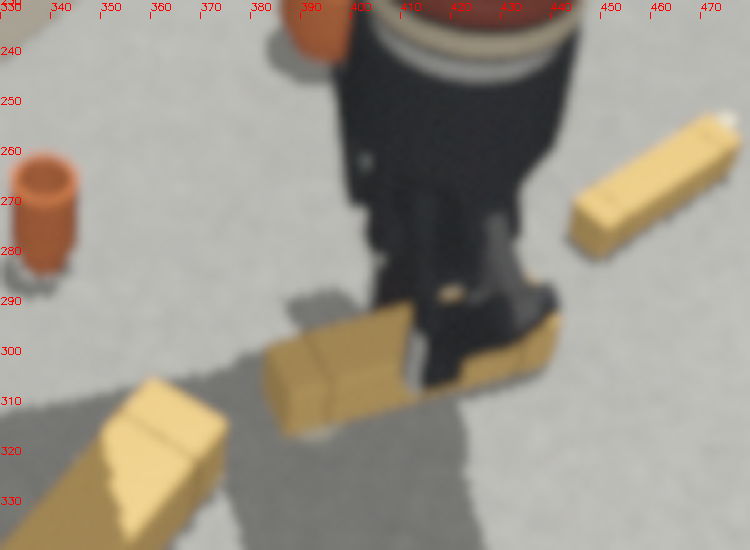

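```bash
python3 -c "
from h import *
d=load('s4');X=np.array([np.cos(1.097),np.sin(1.097),0]);Y=np.array([X[1],-X[0],0])
t=np.array([.5035,-.2763,0])
for s in (-1,1):
  for off in (.0125,.0195,.027):
    for z in (.018,.005): print(s,off,z,proj(d,t+s*off*X+np.array([0,0,z])).round(1))
"
```

```text
-1 0.0125 0.018 [413.7 304.2]
-1 0.0125 0.005 [413.  308.5]
-1 0.0195 0.018 [415.4 307.1]
-1 0.0195 0.005 [414.6 311.4]
-1 0.027 0.018 [417.2 310.2]
-1 0.027 0.005 [416.4 314.5]
1 0.0125 0.018 [407.9 294.2]
1 0.0125 0.005 [407.2 298.5]
1 0.0195 0.018 [406.3 291.5]
1 0.0195 0.005 [405.6 295.8]
1 0.027 0.018 [404.6 288.6]
1 0.027 0.005 [404.  292.9]
```

Emit:
step_arm(increments="0 0 -0.4 0 0 0; 0 0 -0.8 0 0 0; 0 0 -1 0 0 0; 0 0 -1 0 0 0; 0 0 -1 0 0 -0.9; 0 0 -1 0 0 -0.9; 0 0 -0.8 0 0 -0.9; 0 0 0 0 0 -0.9; 0 0 0 0 0 -0.9; 0 0 0 0 0 -0.24; 0 0 0 0 0 0; 0 0 0 0 0 0")

```text
t: 6.97
tool_pos: [0.5019, -0.2752, 0.1657]
tool_rot: [-2.222, -2.219, 0.0]
contact_force: [-0.4, 0.9, -1.1]
opening: 0.0249
```

```bash
python3 -c "
from h import *
snap('wrist','w5')
plan((.5125,.285,.15),1.5708)"
```

```text
7.02 [ 0.502  -0.2752  0.1657] yaw 1.5695 F [ 0.3  0.1 -1.7] op 0.025
tilt [ 7.0e-04 -1.1e-03 -1.0e+00] yaw 1.5695 pos [ 0.502  -0.2752  0.1657] d [ 0.0105  0.5602 -0.0157] dyaw 0.0013 n 23
0.974 0.017 0.027 0 0 -0.001; 0.974 0.017 0.027 0 0 -0.001; 0.974 0.017 0.027 0 0 -0.001; 0.974 0.017 0.027 0 0 -0.001; 0.974 0.017 0.027 0 0 -0.001; 0.974 0.017 0.027 0 0 -0.001; 0.974 0.017 0.027 0 0 -0.001; 0.974 0.017 0.027 0 0 -0.001; 0.974 0.018 0.027 0 0 -0.001; 0.974 0.018 0.027 0 0 -0.001; 0.974 0.018 0.027 0 0 -0.001; 0.974 0.018 0.027 0 0 -0.001
0.974 0.018 0.027 0 0 -0.001; 0.974 0.018 0.027 0 0 -0.001; 0.974 0.018 0.027 0 0 -0.001; 0.974 0.018 0.027 0 0 -0.001; 0.974 0.018 0.027 0 0 -0.001; 0.974 0.018 0.027 0 0 -0.001; 0.974 0.018 0.027 0 0 -0.001; 0.974 0.018 0.027 0 0 -0.001; 0.974 0.018 0.027 0 0 -0.001; 0.974 0.018 0.027 0 0 -0.001; 0.974 0.018 0.027 0 0 -0.001
```

View pics/w5.png

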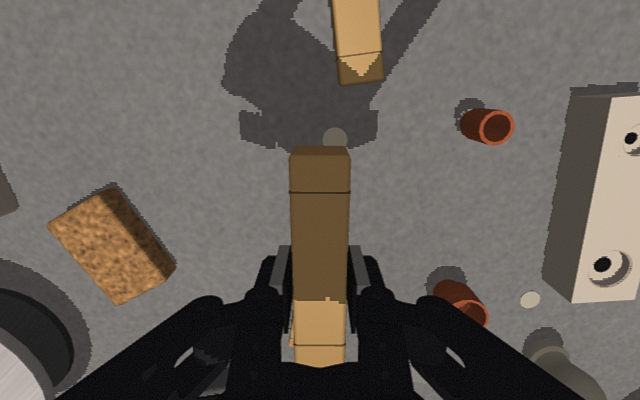

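Emit:
step_arm(increments="0.5 0 0 0 0 0; 1 0 0 0 0 0; 1 0 0 0 0 0; 1 0 0 0 0 0; 1 0 0 0 0 0; 1 0 0 0 0 0; 1 0 0 0 0 0; 1 0 0 0 0 0; 1 0 0 0 0 0; 1 0 0 0 0 0; 1 0 0 0 0 0; 1 0 0 0 0 0")

```text
t: 8.02
tool_pos: [0.5016, 0.0139, 0.1661]
tool_rot: [-2.221, -2.221, 0.0]
contact_force: [0.4, 0.4, -1.7]
opening: 0.0251
```

Emit:
step_arm(increments="1 0.1 0 0 0 0; 1 0.1 0 0 0 0; 1 0.1 0 0 0 0; 1 0.1 0 0 0 0; 1 0 0 0 0 0; 1 0 0 0 0 0; 1 0 0 0 0 0; 1 0 0 0 0 0; 1 0 0 0 0 0; 1 0 0.5 0 0 0; 0.6 0 0.9 0 0 0; 0.3 0 0.9 0 0 0")

```text
t: 9.02
tool_pos: [0.512, 0.2874, 0.1093]
tool_rot: [2.219, 2.223, 0.004]
contact_force: [-1.1, 0.4, -1.3]
opening: 0.025
```

Emit:
step_arm(increments="0 0 0.6 0 0 0; 0 0 0.3 0 0 0; 0 0 0 0 0 0; 0 0 0 0 0 0")

```text
t: 9.35
tool_pos: [0.5119, 0.2845, 0.0864]
tool_rot: [-2.221, -2.221, 0.001]
contact_force: [0.4, -0.2, -2.5]
opening: 0.0249
```

```bash
python3 -c "
from h import *
snap('wrist','w6')
plan((.5125,.285,.039),1.5708)"
```

```text
9.4 [0.5127 0.2847 0.0874] yaw 1.5705 F [ 0.4  0.3 -1.3] op 0.0256
tilt [ 6.0e-04  1.4e-03 -1.0e+00] yaw 1.5705 pos [0.5127 0.2847 0.0874] d [-0.0002  0.0003 -0.0484] dyaw 0.0003 n 2
0.007 -0.005 0.969 0 0 -0.002; 0.007 -0.005 0.969 0 0 -0.002
```

View pics/w6.png

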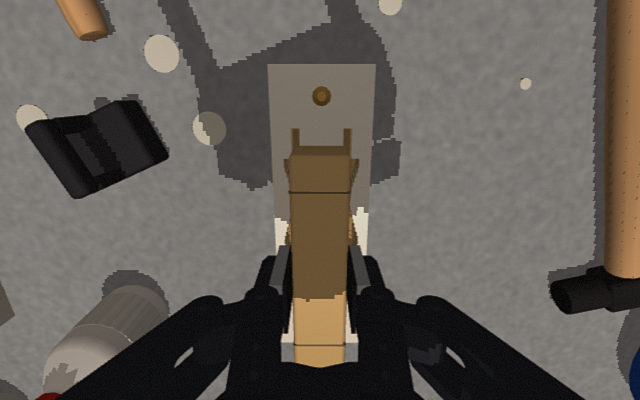

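Emit:
step_arm(increments="0 0 0.6 0 0 0; 0 0 0.5 0 0 0; 0 0 0.3 0 0 0; 0 0 0.2 0 0 0; 0 0 0.1 0 0 0; 0 0 0.1 0 0 0; 0 0 0 0 0 0; 0 0 0 0 0 0")

```text
t: 10.07
tool_pos: [0.5125, 0.2846, 0.0416]
tool_rot: [2.221, 2.221, 0.001]
contact_force: [-0.4, -1.2, -0.5]
opening: 0.0246
```

Emit:
step_arm(increments="0 0 0.05 0 0 0; 0 0 0.05 0 0 0; 0 0 0 0 0 0; 0 0 0 0 0 0")

```text
t: 10.4
tool_pos: [0.5124, 0.2846, 0.039]
tool_rot: [2.221, 2.222, 0.001]
contact_force: [0.1, -0.7, -1.1]
opening: 0.025
```

Emit:
step_arm(increments="0 0 0.03 0 0 0; 0 0 0.03 0 0 0; 0 0 0 0 0 0")

```text
t: 10.65
tool_pos: [0.5125, 0.2846, 0.039]
tool_rot: [2.221, 2.222, -0.0]
contact_force: [-4.7, -1.9, 7.8]
opening: 0.025
```

Emit:
step_arm(increments="0 0 0.03 0 0 0; 0 0 0.03 0 0 0; 0 0 0 0 0 0; 0 0 0 0 0 0")

```text
t: 10.98
tool_pos: [0.5125, 0.2846, 0.0389]
tool_rot: [-2.221, -2.222, 0.002]
contact_force: [-9.1, -3.1, 16.7]
opening: 0.0254
```

Emit:
step_arm(increments="0 0 -0.06 0 0 0; 0 0 -0.02 0 0 0; 0 0 0 0 0 0")

```text
t: 11.23
tool_pos: [0.5128, 0.2848, 0.039]
tool_rot: [2.221, 2.221, 0.002]
contact_force: [-2.3, -1.3, 7.1]
opening: 0.0252
```

Emit:
step_arm(increments="0 0 0 0 0 0; 0 0 0 0 0 0; 0 0 0 0 0 0; 0 0 0 0 0 0; 0 0 -0.3 0 0 0; 0 0 -0.7 0 0 0; 0 0 -1 0 0 0; 0 0 -1 0 0 0; 0 0.8 -1 0 0 0; 0 0.8 -1 0 0 0; 0 0.8 0 0 0 0; 0 0 0 0 0 0", fingers=0.1)

```text
t: 12.23
tool_pos: [0.5764, 0.2847, 0.1666]
tool_rot: [2.22, 2.218, 0.01]
contact_force: [-0.3, 0.3, 0.3]
opening: 0.0471
```

```bash
python3 -c "
from h import *
snap('wrist','w7')"
```

```text
12.28 [0.574  0.2844 0.1644] yaw 1.57 F [ 0.5  0.1 -0.2] op 0.0471
```

View pics/w7.png

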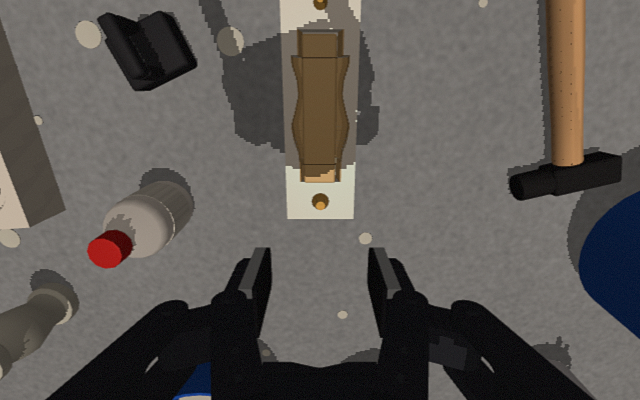

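```bash
python3 -c "
from h import *
crop('w7',275,0,95,225,'w7c')
c=cv2.imread('pics/w7c.png');print(c.shape); cv2.imwrite('pics/w7c.png',cv2.convertScaleAbs(c,alpha=1.4,beta=15))"
```

```text
(450, 190, 3)
```

View pics/w7c.png

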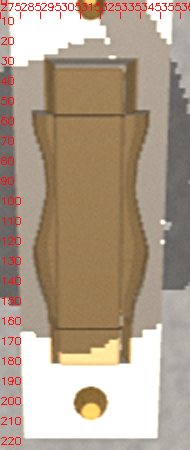

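```bash
python3 -c "
from h import *
d=load('w7')
for z in (.051,.056,.06): 
  a,b=at(d,321,32.5,z),at(d,321,181.5,z);print(z,a.round(4),b.round(4),np.linalg.norm(a-b))
c,e=at(d,302,90,.051),at(d,339,90,.051);print(c.round(4),e.round(4))
a=cv2.imread('pics/w7.png');print(a[90,290:352].sum(1))
plan((.519,-.010,.165),1.571+.0685)
"
```

```text
0.051 [0.4573 0.286  0.051 ] [0.5681 0.2861 0.051 ] 0.1107844512176371
0.056 [0.458 0.286 0.056] [0.5667 0.2861 0.056 ] 0.10863158731478091
0.06 [0.4586 0.286  0.06  ] [0.5655 0.286  0.06  ] 0.10690929619249591
[0.4964 0.2717 0.051 ] [0.4964 0.2996 0.051 ]
[319 310 313 311 318 314 310 257 170 187 207 185 187 202 235 222 232 231
 233 233 227 235 233 228 230 234 224 231 233 235 228 230 233 234 225 228
 229 234 232 233 231 238 232 234 217 197 206 219 200 195 196 176 176 270
 313 313 312 310 317 313 318 308]
tilt [ 8.0e-04  2.4e-03 -1.0e+00] yaw 1.57 pos [0.574  0.2844 0.1644] d [-0.055  -0.2944  0.0006] dyaw 0.0695 n 12
-0.982 -0.182 -0.002 0 0 -0.058; -0.980 -0.188 -0.002 0 0 -0.058; -0.979 -0.194 -0.002 0 0 -0.058; -0.978 -0.199 -0.002 0 0 -0.058; -0.977 -0.205 -0.002 0 0 -0.058; -0.976 -0.211 -0.002 0 0 -0.058; -0.975 -0.216 -0.002 0 0 -0.058; -0.973 -0.222 -0.002 0 0 -0.058; -0.972 -0.228 -0.002 0 0 -0.058; -0.971 -0.233 -0.002 0 0 -0.058; -0.969 -0.239 -0.002 0 0 -0.058; -0.968 -0.245 -0.002 0 0 -0.058
```

Emit:
step_arm(increments="-0.98 -0.18 0 0 0 0; -0.98 -0.18 0 0 0 0; -0.98 -0.18 0 0 0 0; -0.98 -0.18 0 0 0 0; -0.98 -0.18 0 0 0 0; -0.98 -0.18 0 0 0 0; -0.98 -0.18 0 0 0 0; -0.98 -0.18 0 0 0 0; -0.98 -0.18 0 0 0 0; -0.98 -0.18 0 0 0 0; -0.98 -0.2 0 0 0 0; -1 -0.2 0 0 0 0", fingers=1)

```text
t: 13.28
tool_pos: [0.5154, -0.0105, 0.1616]
tool_rot: [-2.219, -2.221, 0.002]
contact_force: [0.7, 0.1, 1.2]
opening: 0.0854
```

Emit:
step_arm(increments="0 0 0.4 0 0 -0.7; 0 0 0.8 0 0 0; 0 0 0.8 0 0 0; 0 0 0.4 0 0 0; 0 0 0 0 0 0; 0 0 0 0 0 0; 0 0 0 0 0 0")

```text
t: 13.87
tool_pos: [0.5177, -0.0098, 0.1037]
tool_rot: [2.141, 2.298, 0.001]
contact_force: [0.7, -0.3, -0.0]
opening: 0.0858
```

```bash
python3 -c "
from h import *
snap('wrist','w8')
plan((.519,-.010,.02),1.571+.0685)
"
```

```text
13.92 [ 0.5181 -0.01    0.1041] yaw 1.6413 F [ 0.5 -0.3  0.5] op 0.0853
tilt [-5.e-04  2.e-03 -1.e+00] yaw 1.6413 pos [ 0.5181 -0.01    0.1041] d [ 0.0009 -0.     -0.0841] dyaw -0.0018 n 4
-0.001 0.009 0.841 0 0 0.005; -0.001 0.009 0.841 0 0 0.005; -0.001 0.009 0.841 0 0 0.005; -0.001 0.009 0.841 0 0 0.005
```

View pics/w8.png

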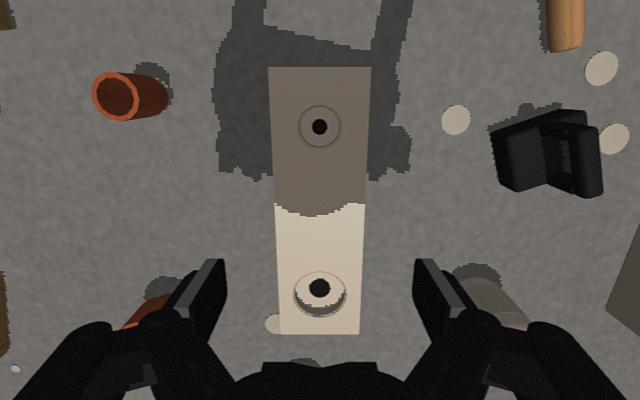

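Emit:
step_arm(increments="0 0 0.9 0 0 0; 0 0.02 0.9 0 0 0; 0 0.02 0.9 0 0 0; 0 0 0.7 0 0 0; 0 0 0.35 0 0 0; 0 0 0 0 0 0; 0 0 0 0 0 0")

```text
t: 14.5
tool_pos: [0.519, -0.01, 0.0099]
tool_rot: [2.141, 2.298, 0.001]
contact_force: [1.1, -0.6, 0.8]
opening: 0.0855
```

Emit:
step_arm(increments="0 0 0 0 0 0; 0 0 0 0 0 0; 0 0 0 0 0 0; 0 0 0 0 0 0; 0 0 0 0 0 0", fingers=-1, newtons=70)

```text
t: 14.92
tool_pos: [0.52, -0.0101, 0.0112]
tool_rot: [2.14, 2.296, 0.003]
contact_force: [-0.1, 1.0, 5.5]
opening: 0.059
```

```bash
python3 -c "
from h import *
snap('wrist','w9')
"
```

```text
14.97 [ 0.52   -0.0101  0.0112] yaw 1.6411 F [-0.3  1.1  6. ] op 0.059
```

View pics/w9.png

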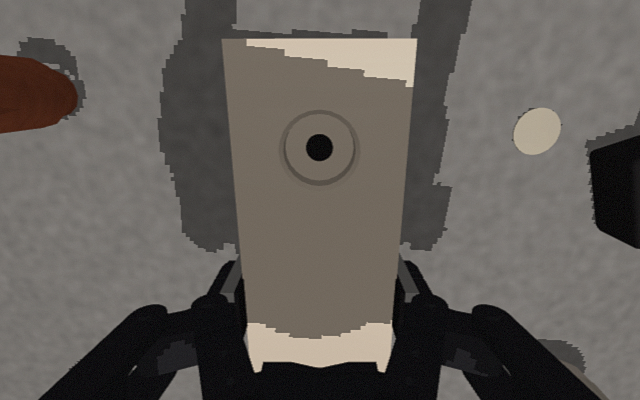

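```bash
python3 -c "
from h import *
d=load('w9')
s=at(d,319.5,147.5,.044);print('mouth',s.round(4)); s2=at(d,319.5,147.5,.035);print('floor',s2.round(4))
e=at(d,222,38.5,.044);f=at(d,417,38.5,.044);print(e.round(4),f.round(4))
X=np.array([np.cos(.0703),np.sin(.0703),0])
for q,o in ((s,.06),((e+f)/2,.095)): print((q+o*X).round(4))
crop('w9',265,95,110,105,'w9c')
"
```

```text
mouth [ 0.4583 -0.0146  0.044 ]
floor [ 0.4598 -0.0145  0.035 ]
[ 0.4271 -0.0467  0.044 ] [0.4229 0.0128 0.044 ]
[ 0.5182 -0.0104  0.044 ]
[ 0.5198 -0.0103  0.044 ]
```

View pics/w9c.png

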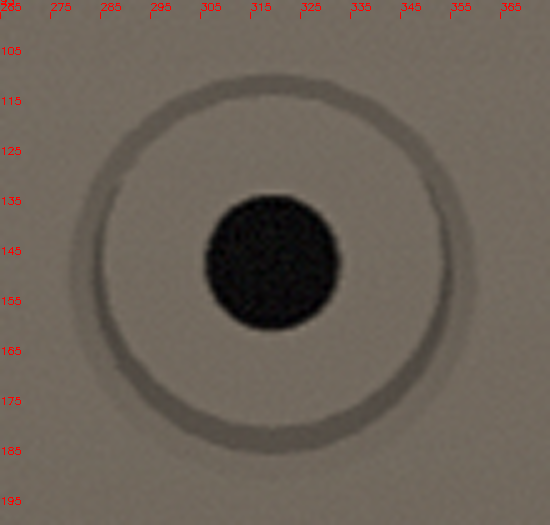

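Emit:
step_arm(increments="0 0 -0.3 0 0 0; 0 0 -0.6 0 0 0; 0 0 -0.9 0 0 0; 0 0 -0.9 0 0 0; 0 0 -0.9 0 0 0; 0 0 -0.9 0 0 0; 0 0 -0.9 0 0 0; 0 0 -0.3 0 0 0.35; 0 0 0 0 0 0.35; 0 0 0 0 0 0")

```text
t: 15.8
tool_pos: [0.518, -0.0099, 0.1521]
tool_rot: [2.221, 2.221, 0.0]
contact_force: [-0.7, 0.6, -3.9]
opening: 0.0589
```

```bash
python3 -c "
from h import *
snap('wrist','w10');snap('side','s10')
plan((.513,.285,.15),1.57)
"
```

```text
15.85 [ 0.5175 -0.0099  0.1511] yaw 1.5718 F [ 0.1 -0.4 -4.2] op 0.0588
15.9 [ 0.5173 -0.0098  0.1506] yaw 1.5719 F [ 0.8 -0.  -3.8] op 0.0587
tilt [ 3.e-04 -2.e-03 -1.e+00] yaw 1.5719 pos [ 0.5173 -0.0098  0.1506] d [-0.0043  0.2948 -0.0006] dyaw -0.0019 n 12
0.983 -0.013 0.002 0 0 0.002; 0.983 -0.014 0.002 0 0 0.002; 0.983 -0.014 0.002 0 0 0.002; 0.983 -0.014 0.002 0 0 0.002; 0.983 -0.014 0.002 0 0 0.002; 0.983 -0.014 0.002 0 0 0.002; 0.983 -0.014 0.002 0 0 0.002; 0.983 -0.014 0.002 0 0 0.002; 0.983 -0.015 0.002 0 0 0.002; 0.983 -0.015 0.002 0 0 0.002; 0.983 -0.015 0.002 0 0 0.002; 0.983 -0.015 0.002 0 0 0.002
```

View pics/w10.png

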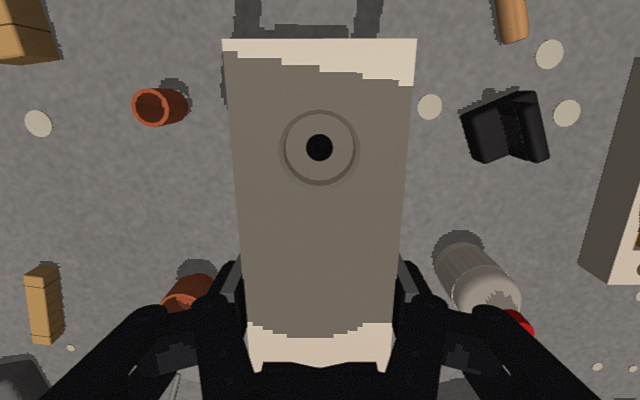

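View pics/s10.png

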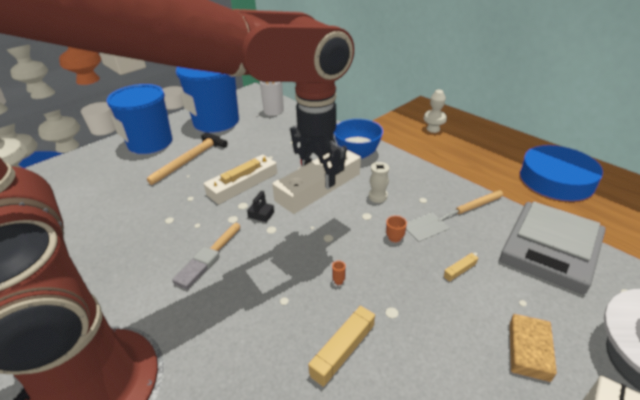

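Emit:
step_arm(increments="0.6 0 0 0 0 0.02; 0.98 0 0 0 0 0; 0.98 0 0 0 0 0; 0.98 0 0 0 0 0; 0.98 0 0 0 0 0; 0.98 0 0 0 0 0; 0.98 -0.03 0 0 0 0; 0.98 -0.03 0 0 0 0; 0.98 -0.03 0 0 0 0; 0.98 -0.03 0 0 0 0; 0.98 -0.05 0 0 0 0; 0.98 0 0 0 0 0")

```text
t: 16.9
tool_pos: [0.5133, 0.2754, 0.1501]
tool_rot: [-2.222, -2.22, 0.004]
contact_force: [0.6, -0.9, -3.2]
opening: 0.059
```

Emit:
step_arm(increments="0.4 0 0.2 0 0 0; 0 0 0.6 0 0 0; 0 0 0.7 0 0 0; 0 0 0.4 0 0 0; 0 0 0 0 0 0; 0 0 0 0 0 0; 0 0 0 0 0 0")

```text
t: 17.48
tool_pos: [0.515, 0.2843, 0.1046]
tool_rot: [2.224, 2.219, 0.001]
contact_force: [0.5, -0.4, -2.8]
opening: 0.0591
```

```bash
python3 -c "
from h import *
snap('wrist','w11');snap('side','s11');crop('s11',180,110,140,110,'s11c')
plan((.513,.285,.047),1.57)
"
```

```text
17.53 [0.5154 0.2845 0.1052] yaw 1.5687 F [-0.4  0.8 -3.8] op 0.0589
17.58 [0.5155 0.2846 0.1054] yaw 1.5687 F [-0.9  1.5 -3.5] op 0.0586
tilt [ 8.0e-04  2.1e-03 -1.0e+00] yaw 1.5687 pos [0.5155 0.2846 0.1054] d [-0.0025  0.0004 -0.0584] dyaw 0.0013 n 3
0.005 -0.033 0.779 0 0 -0.004; 0.005 -0.033 0.779 0 0 -0.004; 0.005 -0.033 0.779 0 0 -0.004
```

View pics/s11c.png

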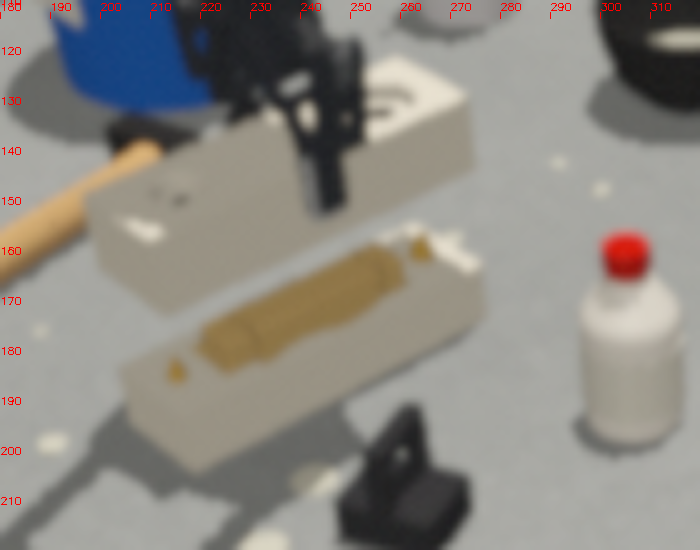

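View pics/w11.png

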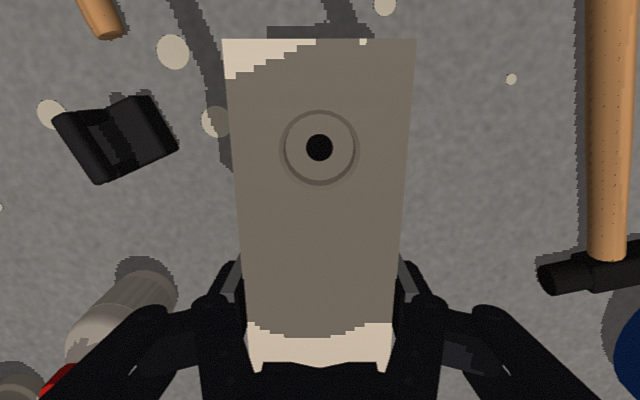

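Emit:
step_arm(increments="0 0 0.3 0 0 0; 0 0 0.2 0 0 0; 0 0 0 0 0 0; 0 0 0 0 0 0; 0 0 0 0 0 0; 0 0 0 0 0 0; 0 0 0 0 0 0")

```text
t: 18.17
tool_pos: [0.5147, 0.2846, 0.0918]
tool_rot: [2.223, 2.219, 0.001]
contact_force: [-0.1, -0.5, -3.7]
opening: 0.0588
```

```bash
python3 -c "
from h import *
plan((.513,.285,.047),1.57)
"
```

```text
tilt [ 1.e-04  4.e-04 -1.e+00] yaw 1.569 pos [0.5147 0.2846 0.0918] d [-0.0017  0.0004 -0.0448] dyaw 0.001 n 2
0.008 -0.034 0.896 0 0 -0.005; 0.008 -0.034 0.896 0 0 -0.005
```

Emit:
step_arm(increments="0.01 -0.07 0.4 0 0 0; 0 0 0.4 0 0 0; 0 0 0.2 0 0 0; 0 0 0.1 0 0 0; 0 0 0 0 0 0; 0 0 0 0 0 0; 0 0 0 0 0 0; 0 0 0 0 0 0")

```text
t: 18.83
tool_pos: [0.5133, 0.285, 0.0646]
tool_rot: [2.223, 2.219, 0.002]
contact_force: [-0.7, -0.7, -3.8]
opening: 0.0593
```

```bash
python3 -c "
from h import *
snap('side','s12');crop('s12',180,110,140,110,'s12c')
plan((.513,.285,.047),1.57)
"
```

```text
18.88 [0.5132 0.2849 0.0647] yaw 1.569 F [ 0.1  0.2 -3.6] op 0.0588
tilt [ 4.e-04  1.e-03 -1.e+00] yaw 1.569 pos [0.5132 0.2849 0.0647] d [-0.0002  0.0001 -0.0177] dyaw 0.001 n 1
0.002 -0.010 0.706 0 0 -0.010
```

View pics/s12c.png

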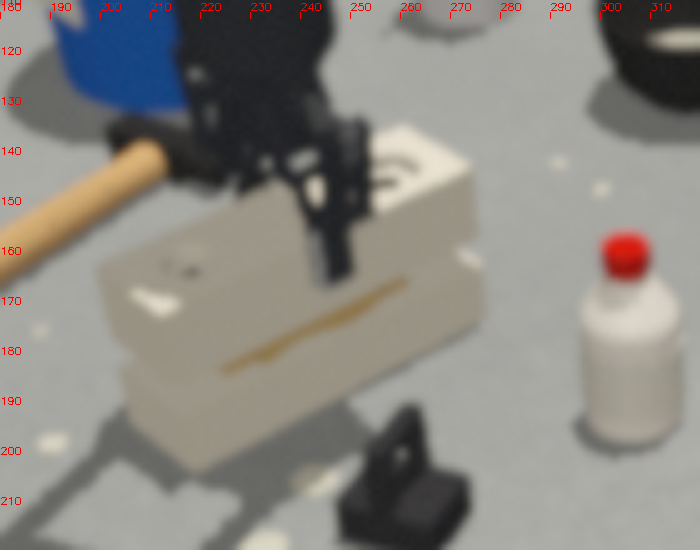

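Emit:
step_arm(increments="0 0 0.1 0 0 0; 0 0 0.1 0 0 0; 0 0 0.1 0 0 0; 0 0 0.1 0 0 0; 0 0 0 0 0 0; 0 0 0 0 0 0")

```text
t: 19.38
tool_pos: [0.5125, 0.2847, 0.0536]
tool_rot: [-2.223, -2.219, 0.001]
contact_force: [-0.5, 0.5, -4.2]
opening: 0.0586
```

Emit:
step_arm(increments="0 0 0.08 0 0 0; 0 0 0.08 0 0 0; 0 0 0.06 0 0 0; 0 0 0 0 0 0; 0 0 0 0 0 0")

```text
t: 19.8
tool_pos: [0.5127, 0.2847, 0.0484]
tool_rot: [-2.223, -2.219, 0.001]
contact_force: [0.2, -0.8, -3.1]
opening: 0.059
```

Descending freely, with 1–2 mm left.

Emit:
step_arm(increments="0 0 0.04 0 0 0; 0 0 0.03 0 0 0; 0 0 0 0 0 0; 0 0 0 0 0 0")

```text
t: 20.13
tool_pos: [0.513, 0.2849, 0.0472]
tool_rot: [2.223, 2.219, 0.001]
contact_force: [-1.4, 0.4, -2.2]
opening: 0.0588
```

Emit:
step_arm(increments="0 0 0.03 0 0 0; 0 0 0.02 0 0 0; 0 0 0 0 0 0; 0 0 0 0 0 0")

```text
t: 20.47
tool_pos: [0.513, 0.2849, 0.0472]
tool_rot: [2.223, 2.219, -0.0]
contact_force: [-5.4, -1.4, 7.2]
opening: 0.0592
```

Emit:
step_arm(increments="0 0 -0.04 0 0 0; 0 0 0 0 0 0; 0 0 0 0 0 0")

```text
t: 20.72
tool_pos: [0.5132, 0.285, 0.0472]
tool_rot: [2.223, 2.219, 0.001]
contact_force: [-2.6, -0.2, 3.1]
opening: 0.0589
```

Emit:
step_arm(increments="0 0 0 0 0 0; 0 0 0 0 0 0; 0 0 0 0 0 0; 0 0 0 0 0 0; 0 0 0 0 0 0; 0 0 -0.4 0 0 0; 0 0 -0.9 0 0 0; 0 0 -1 0 0 0; 0 0.6 -1 0 0 0; 0 0.8 -1 0 0 0; 0 0.8 -1 0 0 0; 0 0.4 -0.4 0 0 0", fingers=1)

```text
t: 21.72
tool_pos: [0.5814, 0.2852, 0.1952]
tool_rot: [2.221, 2.216, 0.012]
contact_force: [0.8, 0.8, -0.1]
opening: 0.0853
```

Emit:
step_arm(increments="0 0 0 0 0 0; 0 0 0 0 0 0; 0 0 0 0 0 0")

```text
t: 21.97
tool_pos: [0.5764, 0.2845, 0.1876]
tool_rot: [-2.222, -2.219, 0.004]
contact_force: [-0.1, 0.0, -0.3]
opening: 0.0855
```

```bash
python3 -c "
from h import *
snap('wrist','w13');snap('side','s13');crop('s13',180,110,140,110,'s13c')
crop('w13',260,0,130,240,'w13c')
"
```

```text
22.02 [0.5761 0.2844 0.1871] yaw 1.5693 F [0.2 0.2 0.2] op 0.0853
22.07 [0.576  0.2844 0.1869] yaw 1.5694 F [-0.1  0.5  0.6] op 0.0854
```

View pics/s13c.png

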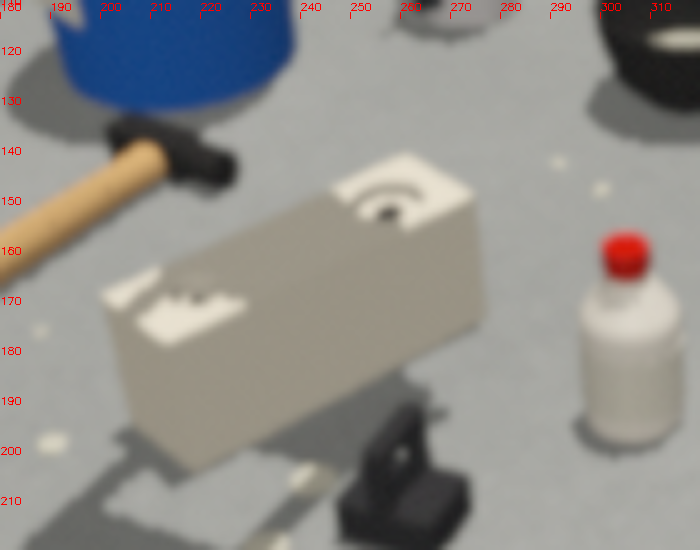

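View pics/w13c.png

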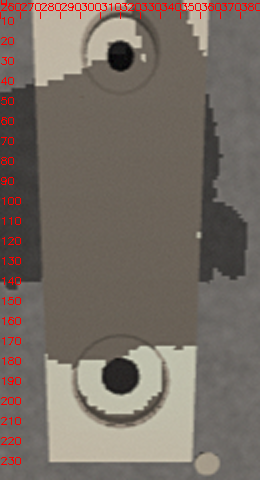

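```bash
python3 -c "
from h import *
d=load('w13')
L=at(d,320.25,187.75,.071);S=at(d,320,27.75,.071);print(L.round(4),S.round(4),np.linalg.norm(L-S),(L+S)[:2]/2)
for q in ((284,230.5),(356.5,230.5)): print(at(d,*q,.08).round(4))
plan((.6306,-.1354,.15),1.5708)
"
```

```text
[0.5726 0.285  0.071 ] [0.4528 0.2849 0.071 ] 0.11989306187970328 [0.5127022  0.28491012]
[0.6074 0.2544 0.08  ]
[0.6075 0.3154 0.08  ]
tilt [-0.0012 -0.0036 -1.    ] yaw 1.5694 pos [0.576  0.2844 0.1869] d [ 0.0546 -0.4198 -0.0369] dyaw 0.0014 n 17
-0.988 0.130 0.087 0 0 -0.001; -0.988 0.130 0.087 0 0 -0.001; -0.988 0.130 0.087 0 0 -0.001; -0.988 0.130 0.087 0 0 -0.001; -0.988 0.129 0.087 0 0 -0.001; -0.988 0.129 0.087 0 0 -0.001; -0.988 0.129 0.087 0 0 -0.001; -0.988 0.129 0.087 0 0 -0.001; -0.988 0.129 0.087 0 0 -0.001; -0.988 0.129 0.087 0 0 -0.001; -0.988 0.129 0.087 0 0 -0.001; -0.988 0.129 0.087 0 0 -0.001
-0.988 0.129 0.087 0 0 -0.001; -0.988 0.129 0.087 0 0 -0.001; -0.988 0.129 0.087 0 0 -0.001; -0.988 0.129 0.087 0 0 -0.001; -0.988 0.128 0.087 0 0 -0.001
```

Emit:
step_arm(increments="-0.6 0.1 0 0 0 0; -1 0.1 0 0 0 0; -1 0.1 0 0 0 0; -1 0.1 0 0 0 0; -1 0.1 0 0 0 0; -1 0.1 0 0 0 0; -1 0.1 0 0 0 0; -1 0.1 0 0 0 0; -1 0.1 0 0 0 0; -1 0.2 0 0 0 0; -1 0.2 0 0 0 0; -1 0.2 0 0 0 0")

```text
t: 23.07
tool_pos: [0.6137, -0.0071, 0.188]
tool_rot: [-2.223, -2.219, 0.002]
contact_force: [0.1, 0.1, -0.4]
opening: 0.0854
```

Emit:
step_arm(increments="-1 0.2 0 0 0 0; -1 0.2 0 0 0 0; -1 0.2 0.2 0 0 0; -1 0.1 0.4 0 0 0; -0.8 0.08 0.6 0 0 0; -0.4 0 0.6 0 0 0; 0 0 0.4 0 0 0; 0 0 0.2 0 0 0; 0 0 0 0 0 0; 0 0 0 0 0 0; 0 0 0 0 0 0")

```text
t: 23.98
tool_pos: [0.6346, -0.1344, 0.13]
tool_rot: [2.221, 2.22, 0.001]
contact_force: [0.1, -0.5, -0.3]
opening: 0.0854
```

```bash
python3 -c "
from h import *
snap('wrist','w14')
plan((.6306,-.1354,.018),1.5708)
"
```

```text
24.03 [ 0.6347 -0.1346  0.1303] yaw 1.5704 F [ 0.1 -0.3  0.5] op 0.0858
tilt [-5.0e-04  1.8e-03 -1.0e+00] yaw 1.5704 pos [ 0.6347 -0.1346  0.1303] d [-0.0041 -0.0008 -0.1123] dyaw 0.0004 n 5
-0.006 -0.033 0.898 0 0 -0.001; -0.006 -0.033 0.898 0 0 -0.001; -0.006 -0.033 0.898 0 0 -0.001; -0.006 -0.033 0.898 0 0 -0.001; -0.006 -0.033 0.898 0 0 -0.001
```

View pics/w14.png

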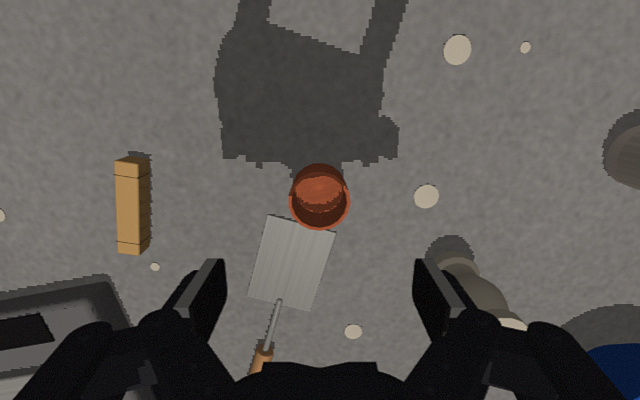

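```bash
python3 -c "
from h import *
d=load('w14')
print(at(d,320,201,.048).round(4)); crop('w14',280,155,80,80,'w14c')
"
```

```text
[ 0.6311 -0.1342  0.048 ]
```

View pics/w14c.png

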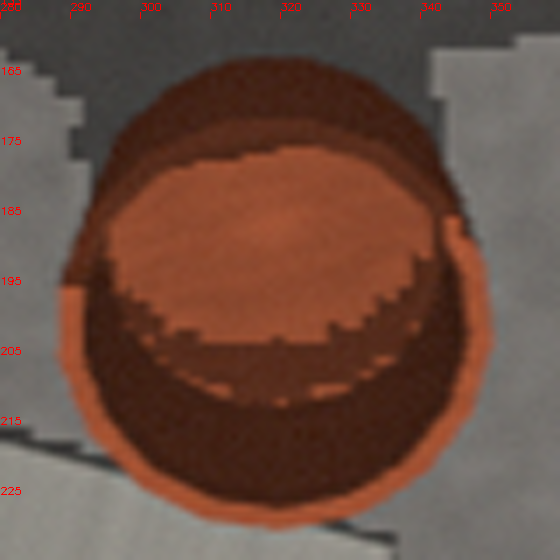

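Emit:
step_arm(increments="0 -0.05 0.7 0 0 0; 0 -0.05 0.9 0 0 0; 0 -0.05 0.9 0 0 0; 0 0 0.9 0 0 0; 0 0 0.7 0 0 0; 0 0 0.35 0 0 0; 0 0 0 0 0 0; 0 0 0 0 0 0; 0 0 0 0 0 0")

```text
t: 24.78
tool_pos: [0.6317, -0.1357, 0.0198]
tool_rot: [2.221, 2.218, 0.002]
contact_force: [0.0, 0.5, 0.1]
opening: 0.0856
```

Emit:
step_arm(increments="0 0 0 0 0 0; 0 0 0 0 0 0; 0 0 0 0 0 0; 0 0 0 0 0 0; 0 0 0 0 0 0; 0 0 0 0 0 0", fingers=-1, newtons=25)

```text
t: 25.28
tool_pos: [0.6309, -0.1355, 0.0188]
tool_rot: [2.223, 2.219, 0.001]
contact_force: [-1.1, 0.7, 4.8]
opening: 0.0447
```

```bash
python3 -c "
from h import *
snap('wrist','w15')
"
```

```text
25.33 [ 0.631  -0.1355  0.0189] yaw 1.569 F [-1.4  1.1  5.3] op 0.045
```

View pics/w15.png

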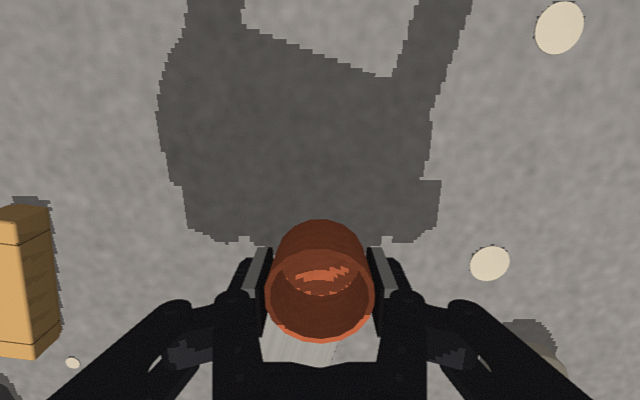

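```bash
python3 -c "
from h import *
d=load('w15')
print(at(d,320,342,.048)-[.023,0,0], at(d,265,292,.048),at(d,375,292,.048))
"
```

```text
[ 0.63085163 -0.13545691  0.048     ] [ 0.62870854 -0.15782128  0.048     ] [ 0.62876601 -0.11304647  0.048     ]
```

Emit:
step_arm(increments="0 0 -0.3 0 0 0; 0 0 -0.6 0 0 0; 0 0 -0.9 0 0 0; 0 0 -1 0 0 0; 0 0 -1 0 0 0; 0 0 -1 0 0 0; 0 0 -1 0 0 0; 0.3 0 -1 0 0 0; 0.6 0 -0.6 0 0 0; 1 0 0 0 0 0; 1 0 0 0 0 0; 1 0 0 0 0 0")

```text
t: 26.33
tool_pos: [0.6301, -0.0363, 0.2034]
tool_rot: [2.224, 2.219, 0.001]
contact_force: [-0.3, 0.7, -2.4]
opening: 0.0447
```

Emit:
step_arm(increments="1 0 0 0 0 0; 1 0 0 0 0 0; 1 -0.3 0 0 0 0; 1 -0.3 0 0 0 0; 1 -0.3 0 0 0 0; 1 -0.3 0 0 0 0; 1 -0.3 0 0 0 0; 1 -0.3 0 0 0 0; 1 -0.3 0 0 0 0; 0.9 -0.2 0 0 0 0; 0.8 0 0 0 0 0; 0 0 0 0 0 0")

```text
t: 27.33
tool_pos: [0.5719, 0.2335, 0.2027]
tool_rot: [-2.218, -2.223, -0.001]
contact_force: [-0.5, -0.4, -0.7]
opening: 0.045
```

```bash
python3 -c "
from h import *
snap('wrist','w16')
plan((.5726,.285,.15),1.5708)
"
```

```text
27.38 [0.5723 0.2318 0.2026] yaw 1.5724 F [-0.1 -0.3 -1. ] op 0.0451
tilt [-1.e-04 -8.e-04 -1.e+00] yaw 1.5724 pos [0.5723 0.2318 0.2026] d [ 0.0003  0.0532 -0.0526] dyaw -0.0016 n 3
0.709 0.005 0.702 0 0 0.005; 0.709 0.005 0.702 0 0 0.005; 0.709 0.005 0.702 0 0 0.005
```

View pics/w16.png

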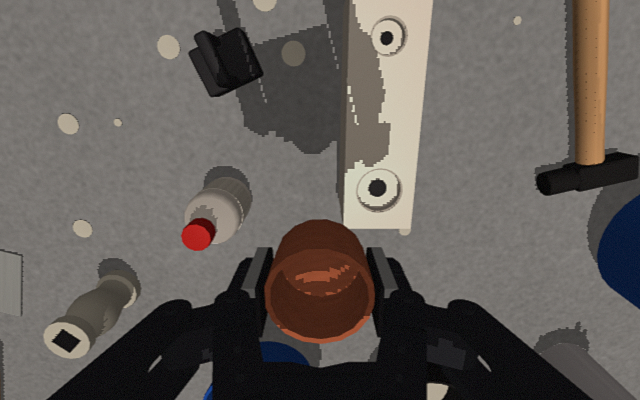

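Emit:
step_arm(increments="0.7 0 0.4 0 0 0; 0.8 0 0.7 0 0 0; 0.63 0.01 0.9 0 0 0; 0 0 0.8 0 0 0; 0 0 0.4 0 0 0; 0 0 0 0 0 0; 0 0 0 0 0 0; 0 0 0 0 0 0; 0 0 0 0 0 0")

```text
t: 28.13
tool_pos: [0.5751, 0.2828, 0.125]
tool_rot: [2.223, 2.217, 0.005]
contact_force: [0.1, 0.6, -1.6]
opening: 0.0448
```

```bash
python3 -c "
from h import *
plan((.5726,.285,.09),1.5708)
"
```

```text
tilt [ 0.001   0.0032 -1.    ] yaw 1.5682 pos [0.5751 0.2828 0.125 ] d [-0.0025  0.0022 -0.035 ] dyaw 0.0026 n 2
0.044 -0.050 0.700 0 0 -0.013; 0.044 -0.050 0.700 0 0 -0.013
```

Emit:
step_arm(increments="0.09 -0.06 0.4 0 0 0; 0 0 0.3 0 0 0; 0 0 0.2 0 0 0; 0 0 0 0 0 0; 0 0 0 0 0 0; 0 0 0 0 0 0; 0 0 0 0 0 0; 0 0 0 0 0 0")

```text
t: 28.8
tool_pos: [0.5726, 0.2853, 0.1007]
tool_rot: [2.223, 2.219, 0.001]
contact_force: [0.4, 1.1, -1.3]
opening: 0.0447
```

```bash
python3 -c "
from h import *
snap('wrist','w17');plan((.5726,.285,.09),1.5708)
"
```

```text
28.85 [0.5726 0.2853 0.1008] yaw 1.569 F [-0.9  0.4 -1.5] op 0.045
tilt [ 3.e-04  7.e-04 -1.e+00] yaw 1.569 pos [0.5726 0.2853 0.1008] d [ 0.     -0.0003 -0.0108] dyaw 0.0018 n 1
-0.013 0.001 0.431 0 0 -0.018
```

View pics/w17.png

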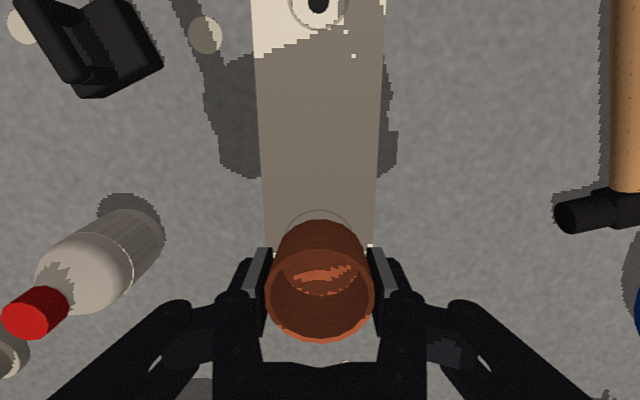

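Aligned over the large socket; lowering.

Emit:
step_arm(increments="0 0 0.1 0 0 0; 0 0 0.1 0 0 0; 0 0 0.1 0 0 0; 0 0 0.06 0 0 0; 0 0 0 0 0 0; 0 0 0 0 0 0")

```text
t: 29.35
tool_pos: [0.5721, 0.2851, 0.091]
tool_rot: [-2.223, -2.219, 0.001]
contact_force: [0.4, -0.1, -0.9]
opening: 0.0451
```

Emit:
step_arm(increments="0 0 0.03 0 0 0; 0 0 0.03 0 0 0; 0 0 0 0 0 0; 0 0 0 0 0 0")

```text
t: 29.68
tool_pos: [0.5724, 0.2853, 0.09]
tool_rot: [2.223, 2.219, 0.001]
contact_force: [-0.7, -0.1, -1.5]
opening: 0.0448
```

Emit:
step_arm(increments="0 0 0.02 0 0 0; 0 0 0.02 0 0 0; 0 0 0 0 0 0; 0 0 0 0 0 0")

```text
t: 30.02
tool_pos: [0.5727, 0.2853, 0.0899]
tool_rot: [2.223, 2.219, 0.001]
contact_force: [-2.2, -1.1, 5.2]
opening: 0.0449
```

Emit:
step_arm(increments="0 0 -0.02 0 0 0; 0 0 0 0 0 0; 0 0 0 0 0 0")

```text
t: 30.27
tool_pos: [0.5727, 0.2853, 0.0899]
tool_rot: [2.223, 2.219, 0.001]
contact_force: [-0.9, -0.2, 5.8]
opening: 0.0447
```

Emit:
step_arm(increments="0 0 0 0 0 0; 0 0 0 0 0 0; 0 0 0 0 0 0; 0 0 0 0 0 0; 0 0 -0.3 0 0 0; 0 0 -0.6 0 0 0; 0 0 -1 0 0 0; 0 0 -1 0 0 0; 0 0 -1 0 0 0; 0 0 -0.6 0 0 0; 0 0 0 0 0 0; 0 0 0 0 0 0", fingers=0.6)

```text
t: 31.27
tool_pos: [0.5729, 0.2854, 0.2034]
tool_rot: [2.223, 2.219, 0.004]
contact_force: [-0.8, -0.3, -0.6]
opening: 0.0677
```

```bash
python3 -c "
from h import *
snap('wrist','w18');snap('side','s18');crop('s18',180,110,140,110,'s18c')
plan((.51,-.134,.2),1.5708)
"
```

```text
31.32 [0.572  0.2851 0.2012] yaw 1.569 F [-0.8  0.5 -0. ] op 0.0687
31.37 [0.5714 0.2849 0.2   ] yaw 1.569 F [ 0.9 -0.2  0. ] op 0.0683
tilt [-9.0e-04 -2.6e-03 -1.0e+00] yaw 1.569 pos [0.5714 0.2849 0.2   ] d [-0.0614 -0.4189 -0.    ] dyaw 0.0018 n 17
-0.986 -0.143 0.000 0 0 -0.001; -0.986 -0.143 0.000 0 0 -0.001; -0.986 -0.143 0.000 0 0 -0.001; -0.986 -0.143 0.000 0 0 -0.001; -0.986 -0.143 0.000 0 0 -0.001; -0.986 -0.143 0.000 0 0 -0.001; -0.986 -0.143 0.000 0 0 -0.001; -0.986 -0.143 0.000 0 0 -0.001; -0.986 -0.144 0.000 0 0 -0.001; -0.986 -0.144 0.000 0 0 -0.001; -0.986 -0.144 0.000 0 0 -0.001; -0.986 -0.144 0.000 0 0 -0.001
-0.986 -0.144 0.000 0 0 -0.001; -0.986 -0.144 0.000 0 0 -0.001; -0.986 -0.144 0.000 0 0 -0.001; -0.986 -0.144 0.000 0 0 -0.001; -0.986 -0.144 0.000 0 0 -0.001
```

View pics/s18c.png

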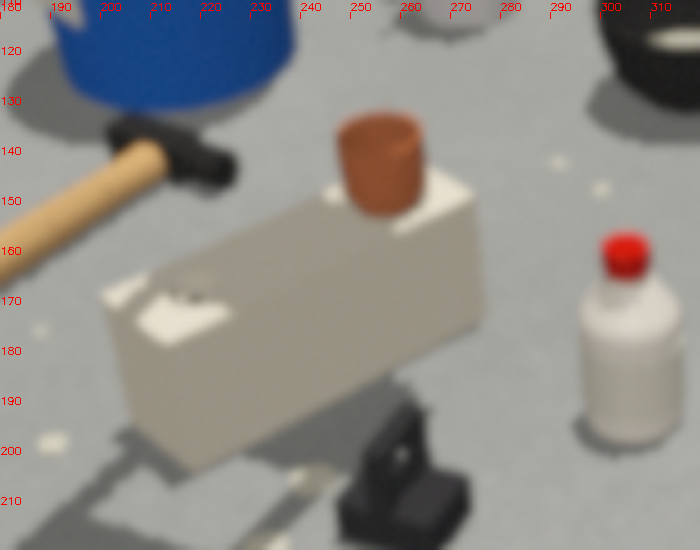

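View pics/w18.png

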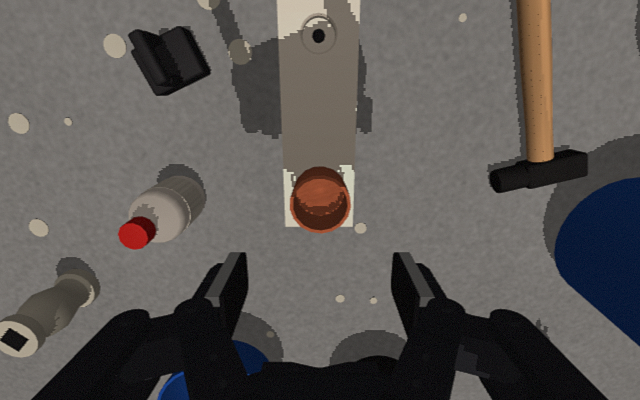

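Emit:
step_arm(increments="-0.6 -0.2 0 0 0 0; -1 -0.3 0 0 0 0; -1 -0.3 0 0 0 0; -1 -0.3 0 0 0 0; -1 -0.3 0 0 0 0; -1 -0.3 0 0 0 0; -1 -0.3 0 0 0 0; -1 -0.3 0 0 0 0; -1 -0.3 0 0 0 0; -1 -0.3 0 0 0 0; -1 -0.3 0 0 0 0; -1 -0.3 0 0 0 0", fingers=0.2)

```text
t: 32.37
tool_pos: [0.4826, -0.0055, 0.1993]
tool_rot: [-2.221, -2.217, 0.004]
contact_force: [0.8, 0.1, -0.6]
opening: 0.0516
```

Emit:
step_arm(increments="-1 -0.3 0.1 0 0 0; -1 -0.3 0.3 0 0 0; -1 -0.3 0.5 0 0 0; -1 -0.2 0.6 0 0 0; -0.8 -0.06 0.6 0 0 0; -0.36 0 0.5 0 0 0; 0 0 0.2 0 0 0; 0 0 0 0 0 0; 0 0 0 0 0 0; 0 0 0 0 0 0")

```text
t: 33.2
tool_pos: [0.4553, -0.1329, 0.1321]
tool_rot: [2.222, 2.221, 0.0]
contact_force: [1.2, 0.8, 0.4]
opening: 0.0514
```

```bash
python3 -c "
from h import *
snap('wrist','w19');crop('w19',280,155,80,80,'w19c')
"
```

```text
33.25 [ 0.4556 -0.133   0.1325] yaw 1.5703 F [-0.   0.1 -0.2] op 0.0511
```

View pics/w19.png

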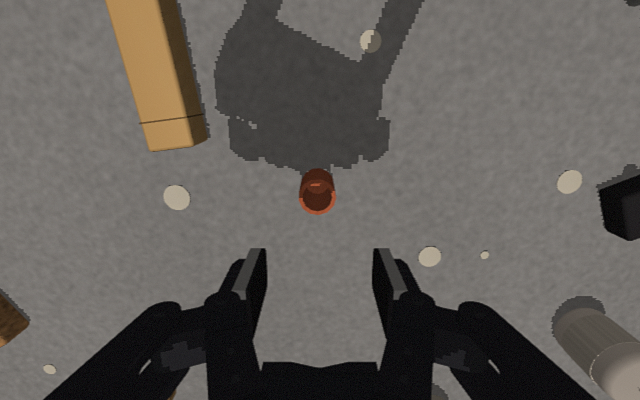

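View pics/w19c.png

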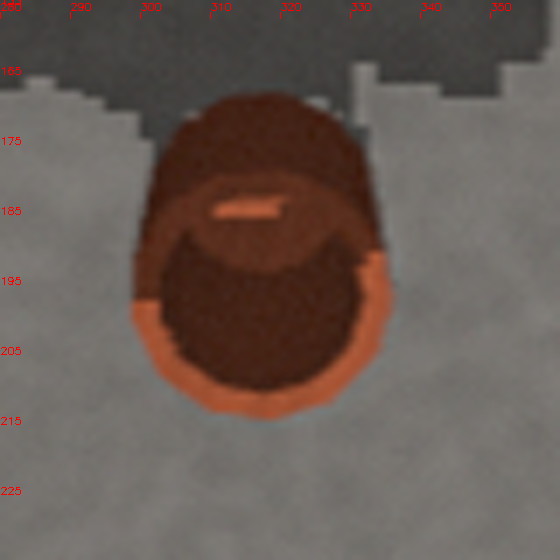

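```bash
python3 -c "
from h import *
d=load('w19')
c=at(d,317.2,196.2,.048);print(c);plan((c[0],c[1],.018))
"
```

```text
[ 0.44880194 -0.13466584  0.048     ]
tilt [-3.e-04  1.e-03 -1.e+00] yaw 1.5703 pos [ 0.4556 -0.133   0.1325] d [-0.0068 -0.0017 -0.1145] dyaw 0.0 n 5
-0.013 -0.054 0.916 0 0 -0.000; -0.013 -0.054 0.916 0 0 -0.000; -0.013 -0.054 0.916 0 0 -0.000; -0.013 -0.054 0.916 0 0 -0.000; -0.013 -0.054 0.916 0 0 -0.000
```

Emit:
step_arm(increments="-0.07 -0.13 0.6 0 0 0; 0 -0.14 0.8 0 0 0; 0 0 0.9 0 0 0; 0 0 0.9 0 0 0; 0 0 0.7 0 0 0; 0 0 0.5 0 0 0; 0 0 0.15 0 0 0; 0 0 0 0 0 0; 0 0 0 0 0 0; 0 0 0 0 0 0")

```text
t: 34.08
tool_pos: [0.4495, -0.1357, 0.0196]
tool_rot: [2.221, 2.218, 0.001]
contact_force: [-0.7, 0.6, 0.3]
opening: 0.0511
```

Emit:
step_arm(increments="0 0 0 0 0 0; 0 0 0 0 0 0; 0 0 0 0 0 0; 0 0 0 0 0 0; 0 0 0 0 0 0", fingers=-1, newtons=25)

```text
t: 34.5
tool_pos: [0.4492, -0.1357, 0.0192]
tool_rot: [2.222, 2.218, 0.001]
contact_force: [-0.2, -0.0, 4.9]
opening: 0.027
```

```bash
python3 -c "
from h import *
d=snap('wrist','w20')
"
```

```text
34.55 [ 0.4492 -0.1357  0.0192] yaw 1.569 F [-1.2  0.6  5.3] op 0.0269
```

View pics/w20.png

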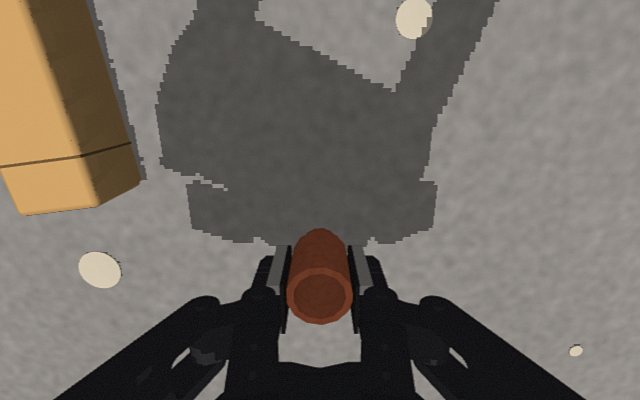

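```bash
python3 -c "
from h import *
d=load('w20')
print(at(d,320,324,.048)-[.014,0,0])
"
```

```text
[ 0.44894827 -0.13561588  0.048     ]
```

Emit:
step_arm(increments="0 0 -0.3 0 0 0; 0 0 -0.6 0 0 0; 0 0 -0.9 0 0 0; 0 0 -1 0 0 0; 0 0 -1 0 0 0; 0 0 -1 0 0 0; 0 0 -1 0 0 0; 0.3 0 -1 0 0 0; 0.6 0 -0.6 0 0 0; 1 0 0 0 0 0; 1 0 0 0 0 0; 1 0 0 0 0 0")

```text
t: 35.55
tool_pos: [0.4481, -0.037, 0.2034]
tool_rot: [2.224, 2.218, 0.0]
contact_force: [0.0, 0.2, -1.4]
opening: 0.0274
```

Emit:
step_arm(increments="1 0 0 0 0 0; 1 0 0 0 0 0; 1 0 0 0 0 0; 1 0 0 0 0 0; 1 0 0 0 0 0; 1 0.05 0 0 0 0; 1 0.05 0 0 0 0; 1 0.05 0 0 0 0; 1 0 0 0 0 0; 1 0 0 0 0 0; 1 0 0 0 0 0; 1 0 0.3 0 0 0")

```text
t: 36.55
tool_pos: [0.453, 0.2636, 0.1969]
tool_rot: [2.223, 2.219, 0.003]
contact_force: [1.0, 0.6, 0.2]
opening: 0.0269
```

Emit:
step_arm(increments="0.6 0 0.6 0 0 0; 0.3 0 0.8 0 0 0; 0 0 0.8 0 0 0; 0 0 0.5 0 0 0; 0 0 0.3 0 0 0; 0 0 0 0 0 0; 0 0 0 0 0 0; 0 0 0 0 0 0; 0 0 0 0 0 0")

```text
t: 37.3
tool_pos: [0.4538, 0.2848, 0.1222]
tool_rot: [2.223, 2.218, 0.004]
contact_force: [-0.5, -0.8, -1.2]
opening: 0.0272
```

```bash
python3 -c "
from h import *
snap('wrist','w21');plan((.4528,.285,.09),1.5708)
"
```

```text
37.35 [0.4537 0.2849 0.1221] yaw 1.5686 F [-0.4  0.  -0.3] op 0.0272
tilt [ 0.0011  0.0023 -1.    ] yaw 1.5686 pos [0.4537 0.2849 0.1221] d [-0.0009  0.0001 -0.0321] dyaw 0.0022 n 2
0.003 -0.018 0.642 0 0 -0.011; 0.003 -0.018 0.642 0 0 -0.011
```

View pics/w21.png

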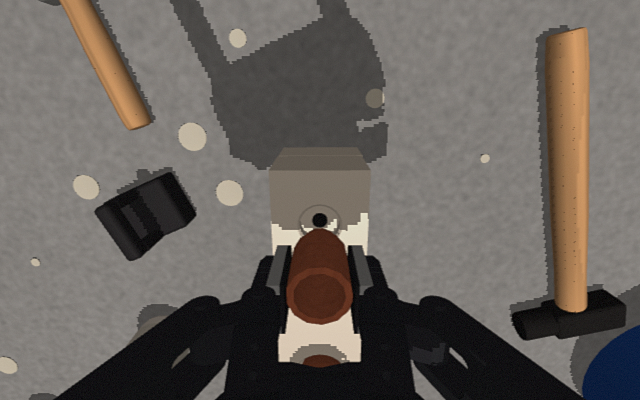

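Emit:
step_arm(increments="0 0 0.4 0 0 0; 0 0 0.3 0 0 0; 0 0 0.15 0 0 0; 0 0 0 0 0 0; 0 0 0 0 0 0; 0 0 0 0 0 0; 0 0 0 0 0 0")

```text
t: 37.93
tool_pos: [0.453, 0.2848, 0.0996]
tool_rot: [2.223, 2.219, 0.001]
contact_force: [1.0, 0.1, -1.3]
opening: 0.027
```

```bash
python3 -c "
from h import *
snap('wrist','w22');plan((.4528,.285,.09),1.5708)
"
```

```text
37.98 [0.4531 0.2848 0.0997] yaw 1.569 F [ 0.4  0.5 -1. ] op 0.0271
tilt [ 3.e-04  7.e-04 -1.e+00] yaw 1.569 pos [0.4531 0.2848 0.0997] d [-0.0003  0.0002 -0.0097] dyaw 0.0018 n 1
0.008 -0.011 0.388 0 0 -0.018
```

View pics/w22.png

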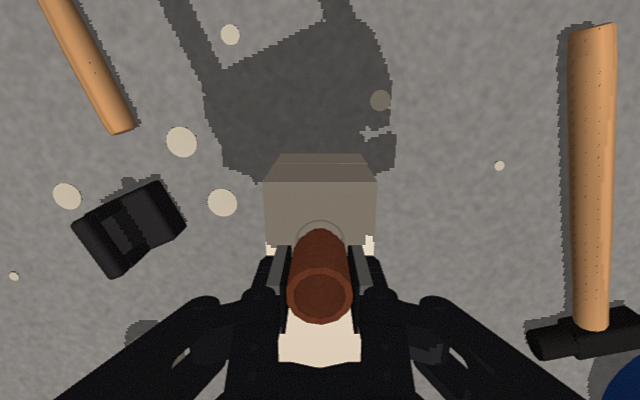

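Emit:
step_arm(increments="0 0 0.1 0 0 0; 0 0 0.1 0 0 0; 0 0 0.08 0 0 0; 0 0 0.05 0 0 0; 0 0 0 0 0 0; 0 0 0 0 0 0")

```text
t: 38.48
tool_pos: [0.4527, 0.2846, 0.0909]
tool_rot: [-2.223, -2.219, 0.001]
contact_force: [-0.4, -0.3, -1.7]
opening: 0.0272
```

Emit:
step_arm(increments="0 0 0.03 0 0 0; 0 0 0.03 0 0 0; 0 0 0 0 0 0; 0 0 0 0 0 0")

```text
t: 38.82
tool_pos: [0.4531, 0.2848, 0.0902]
tool_rot: [2.223, 2.219, 0.001]
contact_force: [-1.2, -1.1, 3.9]
opening: 0.027
```

Emit:
step_arm(increments="0 0 -0.015 0 0 0; 0 0 0 0 0 0; 0 0 0 0 0 0; 0 0 0 0 0 0; 0 0 0 0 0 0; 0 0 -0.3 0 0 0; 0 0 -0.6 0 0 0; 0 0 -1 0 0 0; 0 0 -1 0 0 0; 0 0 -1 0 0 0; -0.4 0 -0.6 0 0 0; -0.8 0 0 0 0 0", fingers=0.2)

```text
t: 39.82
tool_pos: [0.455, 0.2564, 0.2082]
tool_rot: [2.219, 2.22, 0.013]
contact_force: [-0.2, -0.5, 1.0]
opening: 0.051
```

```bash
python3 -c "
from h import *
snap('side','s23');crop('s23',180,110,140,110,'s23c');plan((.52,.1455,.2),1.5708)
"
```

```text
39.87 [0.4542 0.2527 0.206 ] yaw 1.5689 F [ 1.3 -0.7 -0.4] op 0.0512
tilt [-5.0e-04  5.4e-03 -1.0e+00] yaw 1.5689 pos [0.4542 0.2527 0.206 ] d [ 0.0658 -0.1072 -0.006 ] dyaw 0.0019 n 5
-0.857 0.528 0.048 0 0 -0.004; -0.857 0.527 0.048 0 0 -0.004; -0.857 0.527 0.048 0 0 -0.004; -0.857 0.527 0.048 0 0 -0.004; -0.857 0.526 0.048 0 0 -0.004
```

View pics/s23c.png

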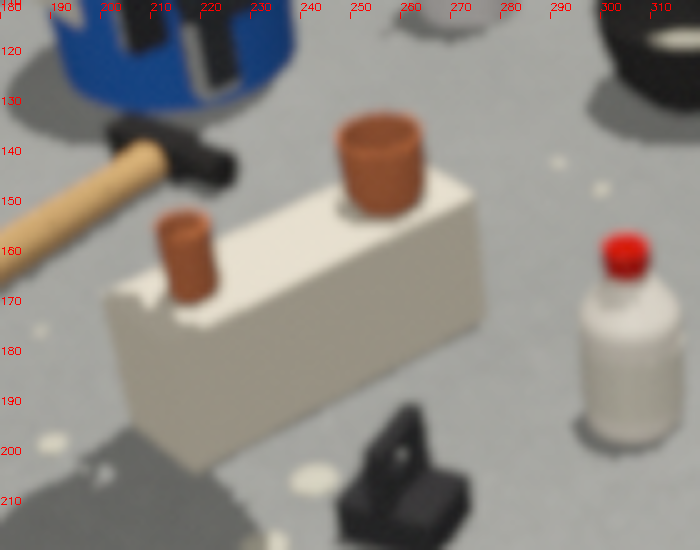

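Emit:
step_arm(increments="-0.8 0.1 0 0 0 0; -0.9 0.1 0 0 0 0; -0.9 0.1 0 0 0 0; -0.9 0.1 0 0 0 0; -0.4 0.1 0 0 0 0; 0 0 0.3 0 0 -0.85; 0 0 0.3 0 0 -0.85; 0 0 0.3 0 0 -0.85; 0 0 0.3 0 0 -0.85; 0 0 0.3 0 0 -0.85; 0 0 0 0 0 0; 0 0 0 0 0 0")

```text
t: 40.87
tool_pos: [0.4648, 0.1574, 0.1646]
tool_rot: [-1.707, -2.636, 0.001]
contact_force: [-0.1, 0.0, -0.5]
opening: 0.0512
```

Emit:
step_arm(increments="0 0 0 0 0 0; 0 0 0 0 0 0")

```text
t: 41.03
tool_pos: [0.4655, 0.1574, 0.1657]
tool_rot: [1.706, 2.637, 0.001]
contact_force: [0.5, -0.1, -0.1]
opening: 0.051
```

```bash
python3 -c "
from h import *
snap('wrist','w24');crop('w24',260,130,120,150,'w24c')
c=cv2.imread('pics/w24c.png');cv2.imwrite('pics/w24c.png',cv2.convertScaleAbs(c,alpha=2.5,beta=0))
plan((.467,.1455,.037),1.998)
"
```

```text
41.08 [0.4655 0.1573 0.1657] yaw 1.9931 F [-0.6 -0.1  0.4] op 0.0512
tilt [-2.0e-04  1.2e-03 -1.0e+00] yaw 1.9931 pos [0.4655 0.1573 0.1657] d [ 0.0015 -0.0118 -0.1287] dyaw 0.0049 n 6
-0.076 -0.023 0.858 0 0 -0.008; -0.076 -0.023 0.858 0 0 -0.008; -0.076 -0.023 0.858 0 0 -0.008; -0.076 -0.023 0.858 0 0 -0.008; -0.076 -0.023 0.858 0 0 -0.008; -0.076 -0.023 0.858 0 0 -0.008
```

View pics/w24.png

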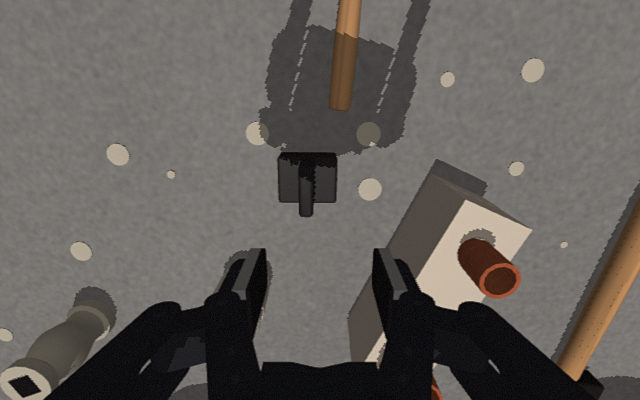

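View pics/w24c.png

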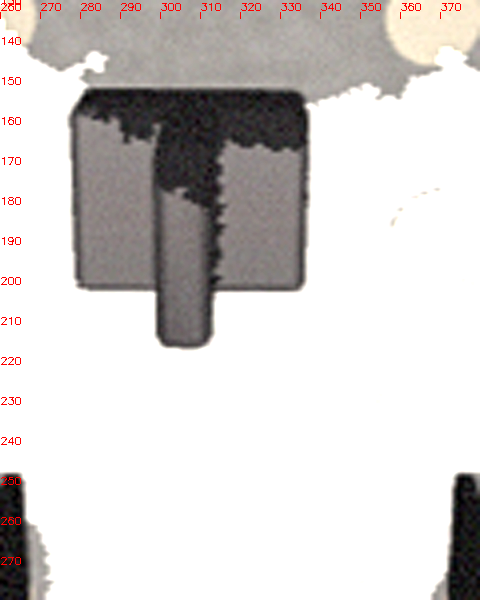

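```bash
python3 -c "
from h import *
d=load('w24')
e=at(d,306.2,216,.062); b=np.array([np.cos(.4223),np.sin(.4223),0])
print('bar ctr',(e-.022*b).round(4))
p=[at(d,u,v,.026) for u,v in ((278.7,154),(336.3,154),(335.8,202),(279.5,202))]
print(np.mean(p,0).round(4),yaw(p[2],p[1]),yaw(p[3],p[0]),np.linalg.norm(p[0]-p[1]),np.linalg.norm(p[0]-p[3]))
c=e-.022*b
plan((c[0],c[1],.037),1.998)
"
```

```text
bar ctr [0.4651 0.1452 0.062 ]
[0.4651 0.1453 0.026 ] 0.4282373330892039 0.39952457780845296 0.05061407319573724 0.044610640996362014
tilt [-2.0e-04  1.2e-03 -1.0e+00] yaw 1.9931 pos [0.4655 0.1573 0.1657] d [-0.0004 -0.0121 -0.1287] dyaw 0.0049 n 6
-0.073 -0.035 0.858 0 0 -0.008; -0.073 -0.035 0.858 0 0 -0.008; -0.073 -0.035 0.858 0 0 -0.008; -0.073 -0.036 0.858 0 0 -0.008; -0.073 -0.036 0.858 0 0 -0.008; -0.073 -0.036 0.858 0 0 -0.008
```

Emit:
step_arm(increments="-0.22 -0.1 0.5 0 0 0; -0.22 -0.11 0.8 0 0 0; 0 0 0.9 0 0 0; 0 0 0.9 0 0 0; 0 0 0.8 0 0 0; 0 0 0.6 0 0 0; 0 0 0.4 0 0 0; 0 0 0.2 0 0 0; 0 0 0 0 0 0; 0 0 0 0 0 0; 0 0 0 0 0 0")

```text
t: 42.0
tool_pos: [0.4658, 0.1451, 0.0386]
tool_rot: [1.705, 2.637, 0.002]
contact_force: [0.3, 0.9, -0.0]
opening: 0.0515
```

Emit:
step_arm(increments="0 0 0 0 0 0; 0 0 0 0 0 0; 0 0 0 0 0 0; 0 0 0 0 0 0; 0 0 0 0 0 0; 0 0 0 0 0 0", fingers=-1, newtons=70)

```text
t: 42.5
tool_pos: [0.4655, 0.1451, 0.0383]
tool_rot: [1.705, 2.638, 0.002]
contact_force: [-0.3, 0.5, 5.1]
opening: 0.0107
```

```bash
python3 -c "
from h import *
snap('wrist','w25')
"
```

```text
42.55 [0.4655 0.1451 0.0383] yaw 1.994 F [-0.4  0.   4.5] op 0.0107
```

View pics/w25.png

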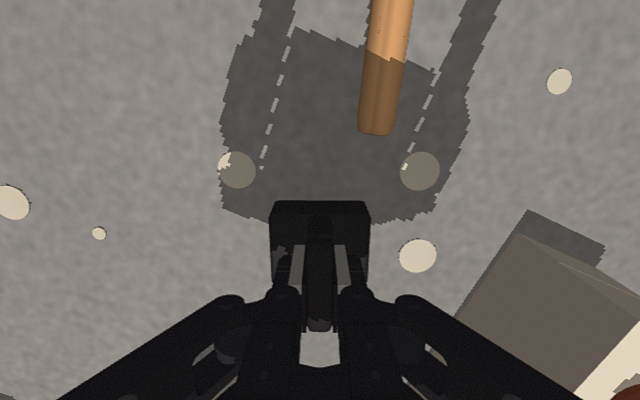

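Emit:
step_arm(increments="0 0 -0.2 0 0 0; 0 0 -0.4 0 0 0; 0 0 -0.7 0 0 0; 0 0 -0.9 0 0 0; 0 0 -0.9 0 0 0; 0 0 -0.9 0 0 0; 0 0 -0.9 0 0 0.8; 0 0 -0.9 0 0 0.8; 0 0 -0.6 0 0 0.8; 0 0 -0.4 0 0 0.8; 0 0 0 0 0 0.8; 0 0 0 0 0 0.23")

```text
t: 43.55
tool_pos: [0.4645, 0.1449, 0.2079]
tool_rot: [2.224, 2.219, 0.0]
contact_force: [1.3, 0.2, -4.0]
opening: 0.0105
```

Emit:
step_arm(increments="0 0 0 0 0 0; 0 0 0 0 0 0; 0 0 0 0 0 0")

```text
t: 43.8
tool_pos: [0.4641, 0.1448, 0.2064]
tool_rot: [-2.219, -2.222, 0.003]
contact_force: [-0.3, -0.1, -4.5]
opening: 0.0109
```

```bash
python3 -c "
from h import *
snap('wrist','w26');snap('side','s26');crop('s26',180,60,160,130,'s26c')
plan((.5125,.285,.2),1.5705)
"
```

```text
43.85 [0.4642 0.1449 0.2065] yaw 1.5719 F [-0.3 -0.2 -3.8] op 0.0105
43.9 [0.4644 0.1449 0.2067] yaw 1.5717 F [-0.1  0.4 -3.9] op 0.0107
tilt [-2.0e-04 -1.3e-03 -1.0e+00] yaw 1.5717 pos [0.4644 0.1449 0.2067] d [ 0.0481  0.1401 -0.0067] dyaw -0.0012 n 6
0.934 0.322 0.045 0 0 0.002; 0.934 0.321 0.045 0 0 0.002; 0.934 0.321 0.045 0 0 0.002; 0.934 0.321 0.045 0 0 0.002; 0.934 0.321 0.045 0 0 0.002; 0.934 0.321 0.045 0 0 0.002
```

View pics/s26c.png

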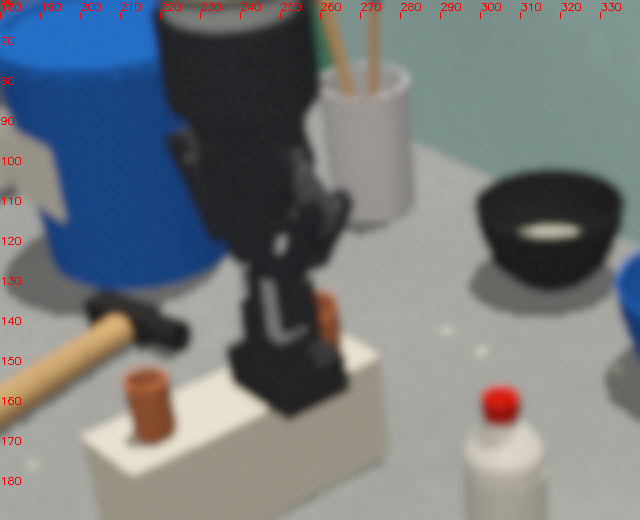

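View pics/w26.png

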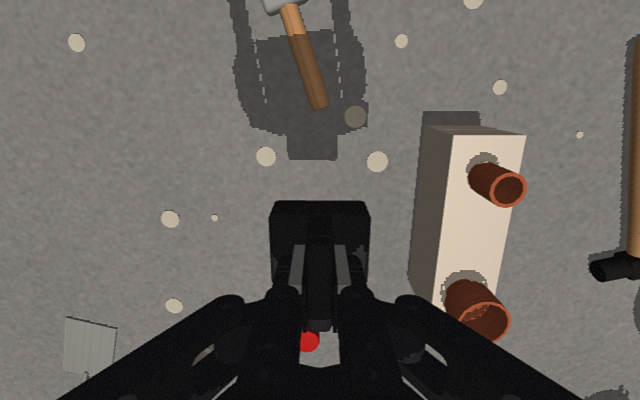

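Emit:
step_arm(increments="0.5 0.2 0 0 0 0; 0.8 0.28 0 0 0 0; 0.9 0.3 0 0 0 0; 0.9 0.3 0 0 0 0; 0.9 0.3 0 0 0 0; 0.8 0.3 0 0 0 0; 0.5 0.2 0 0 0 0; 0.3 0.04 0.2 0 0 0; 0 0 0.4 0 0 0; 0 0 0.4 0 0 0; 0 0 0.2 0 0 0; 0 0 0 0 0 0")

```text
t: 44.9
tool_pos: [0.5111, 0.2835, 0.1742]
tool_rot: [-2.221, -2.219, 0.008]
contact_force: [-0.9, 0.1, -4.8]
opening: 0.0106
```

Emit:
step_arm(increments="0 0 0 0 0 0; 0 0 0 0 0 0; 0 0 0 0 0 0; 0 0 0 0 0 0")

```text
t: 45.23
tool_pos: [0.5132, 0.2849, 0.1783]
tool_rot: [2.221, 2.221, 0.002]
contact_force: [0.8, 0.2, -3.3]
opening: 0.0106
```

```bash
python3 -c "
from h import *
snap('wrist','w27')
plan((.5125,.285,.118),1.5705)
"
```

```text
45.28 [0.5131 0.2849 0.1782] yaw 1.5708 F [-0.2 -0.4 -4.4] op 0.0105
tilt [ 5.0e-04  1.2e-03 -1.0e+00] yaw 1.5708 pos [0.5131 0.2849 0.1782] d [-0.0006  0.0001 -0.0602] dyaw -0.0003 n 3
0.001 -0.008 0.802 0 0 0.001; 0.001 -0.008 0.802 0 0 0.001; 0.001 -0.008 0.802 0 0 0.001
```

View pics/w27.png

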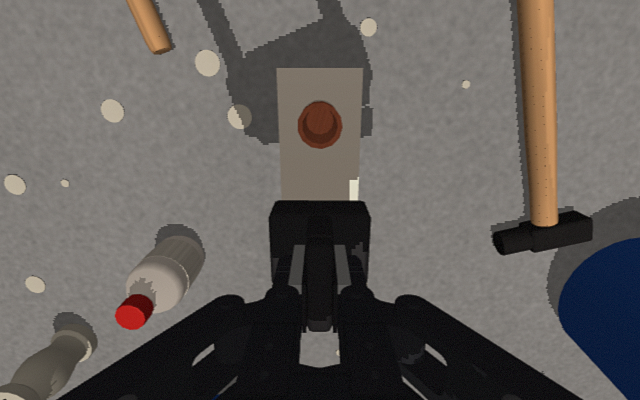

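Emit:
step_arm(increments="0 0 0.3 0 0 0; 0 -0.02 0.5 0 0 0; 0 0 0.5 0 0 0; 0 0 0.4 0 0 0; 0 0 0.25 0 0 0; 0 0 0.15 0 0 0; 0 0 0 0 0 0; 0 0 0 0 0 0; 0 0 0 0 0 0; 0 0 0 0 0 0")

```text
t: 46.12
tool_pos: [0.5129, 0.2852, 0.1259]
tool_rot: [2.221, 2.221, 0.002]
contact_force: [-0.6, 0.1, -4.0]
opening: 0.0102
```

```bash
python3 -c "
from h import *
snap('side','s28');crop('s28',180,60,160,130,'s28c')
plan((.5125,.285,.118),1.5705)
"
```

```text
46.17 [0.5128 0.2852 0.1258] yaw 1.571 F [ 0.2 -0.6 -3.9] op 0.0107
tilt [ 6.0e-04  1.4e-03 -1.0e+00] yaw 1.571 pos [0.5128 0.2852 0.1258] d [-0.0003 -0.0002 -0.0078] dyaw -0.0005 n 1
-0.006 -0.012 0.313 0 0 0.005
```

View pics/s28c.png

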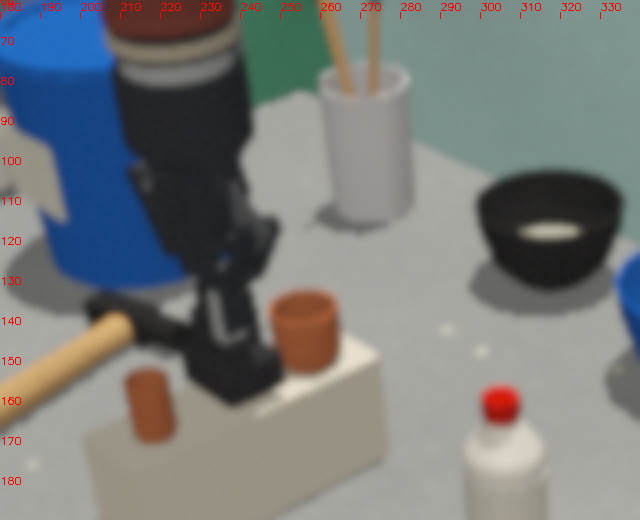

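Emit:
step_arm(increments="0 0 0.08 0 0 0; 0 0 0.08 0 0 0; 0 0 0.06 0 0 0; 0 0 0.04 0 0 0; 0 0 0 0 0 0; 0 0 0 0 0 0; 0 0 0 0 0 0")

```text
t: 46.75
tool_pos: [0.5122, 0.285, 0.1183]
tool_rot: [-2.221, -2.222, 0.0]
contact_force: [-0.7, -0.3, -4.5]
opening: 0.0103
```

Emit:
step_arm(increments="0 0 0.03 0 0 0; 0 0 0.02 0 0 0; 0 0 0 0 0 0; 0 0 0 0 0 0")

```text
t: 47.08
tool_pos: [0.5124, 0.285, 0.1183]
tool_rot: [2.221, 2.222, 0.0]
contact_force: [-4.2, -2.2, 5.7]
opening: 0.0104
```

Emit:
step_arm(increments="0 0 -0.02 0 0 0; 0 0 0 0 0 0; 0 0 0 0 0 0; 0 0 0 0 0 0; 0 0 0 0 0 0; 0 0 0 0 0 0; 0 0 -0.2 0 0 0; 0 0 -0.5 0 0 0; 0 0 -0.8 0 0 0; 0 0 -1 0 0 0; 0 0 -1 0 0 0; 0 0 -1 0 0 0", fingers=0.2)

```text
t: 48.08
tool_pos: [0.5124, 0.285, 0.2327]
tool_rot: [2.221, 2.221, 0.002]
contact_force: [0.8, -0.0, 1.2]
opening: 0.0514
```

Emit:
step_arm(increments="-0.8 0.5 0 0 0 0; -0.8 0.8 0 0 0 0; -0.8 0.8 0 0 0 0; -0.8 0.8 0 0 0 0; 0 0.4 0 0 0 0; 0 0 0 0 0 0; 0 0 0 0 0 0; 0 0 0 0 0 0; 0 0 0 0 0 0")

```text
t: 48.83
tool_pos: [0.594, 0.206, 0.2304]
tool_rot: [-2.219, -2.223, -0.0]
contact_force: [0.7, 0.5, 0.3]
opening: 0.0517
```

```bash
python3 -c "
from h import *
snap('wrist','w29');snap('side','s29');crop('s29',180,110,140,110,'s29c');snap('top','t29')
"
```

```text
48.88 [0.594  0.2059 0.2304] yaw 1.5725 F [-0.2  0.4  0.8] op 0.0508
48.93 [0.5941 0.2058 0.2303] yaw 1.5724 F [-0.1  0.9  0.6] op 0.0513
48.98 [0.5942 0.2057 0.2303] yaw 1.5722 F [0.1 0.2 1.2] op 0.0511
```

View pics/s29c.png

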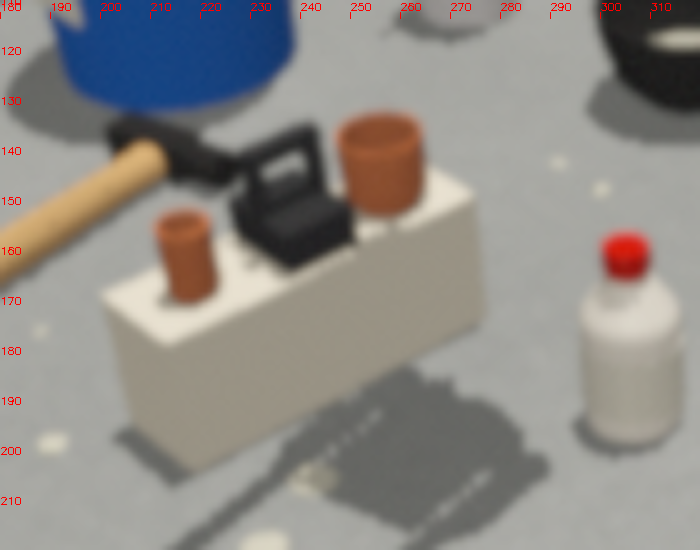

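View pics/w29.png

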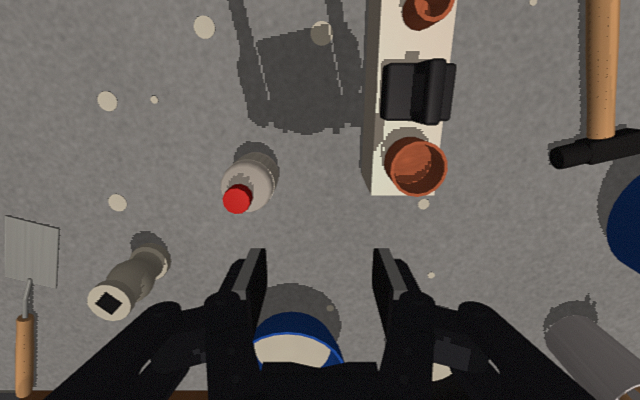

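View pics/t29.png

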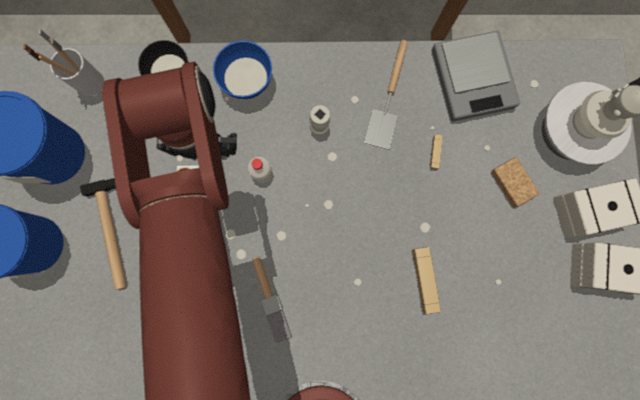

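The side view shows all the pieces on the mould. The bottle and the cast are where they were. I'll check the tops numerically before handing in.

```bash
python3 -c "
from h import *
d=load('s29')
for n,p in (('riser rim',(.4528,.285,.119)),('cup rim',(.5726,.285,.119)),('bar ctr',(.5127,.285,.136)),('mould corner',(.6075,.255,.08)),('mould corner-',(.4178,.255,.08))):
  print(n,((proj(d,p)-[180,110]+.5)*5).round(0))
w=load('w29'); print(proj(w,(.4528,.285,.119)),proj(w,(.5726,.285,.119)))
"
```

```text
riser rim [178. 223.]
cup rim [376. 133.]
bar ctr [275. 147.]
mould corner [473. 194.]
mould corner- [166. 344.]
[435.03948402  -2.39125593] [418.15239372 168.35407107]
```

```bash
python3 -c "
from station import ctrl
print(ctrl.finish_job())"
```

```text
the job is handed in; nothing more can be done
None
```

The small baluster mould is ready to pour, and I handed it in at about 49 s, well under the 106 s limit; no verdict was reported.

- **Placing:** I laid the middle-sized core in the lower half. I closed the upper half with its large socket over the thick dowel, then set the cup, the riser and the weight. Every piece was lowered until the wrist force showed contact, then released, so nothing was dropped. The highest force I read was about 17 N, when the core was seated.
- **Heights:** Every piece touched down within about 0.3 mm of the height the given sizes predict.
- **Last pictures:**
  - The mould is closed with no gap.
  - The cup and riser stand upright in their sockets, with both rims within about 1–2 pixels of where they should appear.
  - The weight sits flat between them.
  - The bottle and cast look unmoved.
  - The gripper is open and clear of everything.
- **Checks:** None failed. In the last wrist picture the riser rim was cut off by the picture's edge, so its uprightness rests on the side view and an earlier overhead wrist view.

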